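# Expand a nickel bell ring on the click-wrench mandrel

### The arm

A 6-joint arm with a two-finger parallel gripper is mounted at the origin on the work surface. World frame = base frame: x ahead of the robot, y to its left, z up, the work surface at z = 0. Lengths are in mm, angles in rad, forces in N, time in s.
With the tool pointing down it reaches from about 275 to 850 mm from the base axis. Payload 19 kg.
Tool frame: the origin (TCP) lies midway between the tips of the shut fingers; the grasp point (between the pads) lies 19 mm behind it; x points along the fingers, z is the direction in which the jaws open and shut, and the axes are right-handed (so a half turn about x gives the same grasp; the last joint's range is limited). The gripper opens to 85 mm and grips with 20 to 120 N. Pads are 22 mm wide; open, the fingers measure 114 mm over their backs; the gripper's body (76 mm by 85 mm) begins 54 mm behind the grasp point. The pads swing forward as they close: fully open they stand 13 mm farther back than shut.
Start: joints at [-1.438, 0.15, 1.437, -0, 1.554, -0.134], TCP at [151.571, -554.632, 231.267] pointing down, gripper open.
Joint ranges: [-2.8, 2.8], [-0.68, 2.1], [0.12, 2.68], [-1.39, 4.53], [0.16, 2.79], [-2.81, 2.81]. Speed limits (rad/s): [1.89, 1.89, 2.22, 3.01, 3.01, 3.01].

### API

Orientations are given as a unit quaternion [x, y, z, w].
In Python, from rig import observe, grab_frame, camera_info, robot gives the robot as it stands.
- The arm moves only by the tool drive_tool, never from a script. Its argument "commands" is a list of rows, each an object of numbers: "tx", "ty", "tz": the shift along the tool's x, y, z each as a share of 0.1 m, from -1 to 1; "spin": the turn about the tool's x as a share of 180 degrees, from -1 to 1; "grip": the finger opening in mm, from 0 to 85.4. A call has exactly 5 rows; each row is the pose to reach, as a shift and turn from the pose commanded when the call began, along the tool's axes at that moment, turning the shorter way round; what a row does not reach only later rows make up. A row lasts 1/10 s, in which the tool goes at most 50 mm and 8.59 degrees, less where a joint would pass 70% of its speed; a pose out of reach is approached as far as the arm can. A call with a number of a shift or a turn outside -1 to 1 is refused whole. A call with a gripper value outside its range is refused whole. The fingers move at their own pace and stop on an object; "squeeze" is the grip in N (left out, the last holds). Time passes only in rows, so rows that repeat a pose let the fingers close, or fill a call up. It gives the time, the measured TCP pose, the force and the opening at its end, in the units of the state.
- observe(): the state, without advancing time (a new reading comes with each control period).
- grab_frame(name): name is "side" or "top" or "wrist"; returns (picture, depth): 480x640x3 uint8, red, green, blue; 480x640 float32, mm along the optical axis (not along the pixel's ray), 0 where there is no reading.
- camera_info(name): a dict with "camera_matrix" (3x3 intrinsics, pixels), "world_from_camera" (4x4, takes a point from camera to world coordinates). Camera axes: x right, y up, looking along -z (the intrinsics and any distortion apply to the point x, -y, -z); pixel columns grow to the right and rows downward; lengths in mm; the calibration is good to about 2 mm. A picture is of the moment at which its call begins: read the wrist's pose just before it. camera_info takes no time and is no camera call; for the wrist camera it gives the pose at the moment of the call.
- robot.job_done(): hands the job in, once; it reports no verdict.
The state is a dict: "t": time; "joints": joint angles; "qvel": joint speeds; "joint_torque": joint torques, N m; "tool_pos": TCP position; "tool_rot": TCP orientation; "wrist_force": force on the tool from outside, world axes, zero at the start; "moment": the same for the moment, N m; "opening": finger opening in mm.
Only numpy, scipy, OpenCV 4.12 (cv2) and the standard library are available. Lean on these libraries where they do the work, as an engineer would, in place of code of your own. Each camera call takes 0.05 s, during which the arm holds its last target.

### The job

Slip the nickel ring over the upright mandrel of the green fixture until it rests flat on the shoulder, and let it go. Then turn the fixture's black-handled click wrench clockwise (seen from above) until you feel it break over, stop at once before it comes up against its stop, and let go of the handle so that it springs back straight, without loosening the screw. Leave everything else on the bench where it is.

Things in the scene. Friction and masses are not known exactly. Their poses are not given: they have to be found in the camera images.
- ring_center (a point): Plain nickel ring standing flat on the bench, axis z upright: 34 mm outside, 27 mm bore, 18 mm high, 35 g. This point is its centre, half-way up (9 mm above its underside). It can be gripped across the outside from any side. It swaps places at random with a smaller brass ring.
- fixture: Green base plate fixed to the bench, 100 x 210 x 12 mm, carrying a 44 mm thick steel column with the click wrench on top and, 110 mm from it along the plate's -y, the mandrel. Origin on the bench under the column; the plate runs from +50 to -160 mm along its y.
- mandrel_seat (a point): Point on the axis of the upright steel mandrel, level with its shoulder (44 mm disc), 30 mm above the bench; z up. The post is 23 mm thick and rises 22 mm above the shoulder, the top 4 mm tapered. A 15 mm brass cone stands up from its middle. A ring seated on the shoulder has its centre 9 mm above this point.
- wrench_axis (a point): Point on the fixed vertical axis about which the click wrench turns, 85 mm above the bench, at the height of the handle. The wrench head is 40 mm across; its top with the pin is 98 mm above the bench. Clockwise seen from above tightens. After a first 0.25 to 1.1 rad, not known beforehand, the wrench breaks over.
- grip (a point): Middle of the black round grip of the click wrench, 135 mm from the wrench axis, 85 mm above the bench; x points outward along the level handle. The grip is 18 mm thick, from 90 to 180 mm from the axis, with free space below. It may be pushed from behind or held loosely. Push here, while moving: 4 to 6 N at first, +7 N per rad, 8 to 12 N at the break (hidden preset). Halted before the break, the push may ease by half.
- plunger (a joint): Tiny tell-tale pin on the wrench head: rises 5 mm per rad of break-over (m). 0.000125 is broken over, 0.000625 too far, 0.00069 the hard stop; too small to read reliably. At the break the handle gives while the screw stays: the force falls to 85 % at 0.025 rad, 55 % at 0.07, 30 % at 0.1. Too far is 0.125 rad, 17 mm at the grip. Let go, it springs back straight; the screw stays put.
- cone_top (a point): Centre of the top of the brass expander cone in the mandrel; it sinks 10 mm per radian as the screw is tightened (it starts 30.5 to 33.5 mm above mandrel_seat and ends about 23 to 28 mm above it).
- brass_ring: Smaller brass ring, 29 mm outside, 19 mm bore, 12 mm high; not to be used. Origin in the centre of its underside.
- bell: Grey plastic clarinet bell standing mouth down, 80 mm wide, 105 mm high. Origin in the centre of its underside.
- ring_key: Nickel ring key, flat on the bench, about 80 x 30 x 7 mm. Origin in the centre of its ring's underside.
- pad_slick: Flat steel pad slick, 141 x 22 x 3 mm, lying on the bench along its x. Origin near its middle, underside.
- lamp_base: Bronze alcohol lamp base, unlit, 72 mm wide, 56 mm high. Origin in the centre of its underside.
- pad_tin: Round aluminium pad tin, 64 mm wide, 22 mm high. Origin in the centre of its underside.
Not all that is in view belongs to the job. What is meant by the part that bears ring_center is not purple, and is the smaller of those in its own colour.

How it is judged (in metres and radians):
On the way, in this order (a step that is already met when the one before it is completed fails the run):
1. the nickel ring sits flat on the shoulder of the mandrel, let go (horizontal distance between ring_center and mandrel_seat below 0.005 m and z of ring_center in the frame of mandrel_seat between 0.006 and 0.0115 m and angle between ring_center's own z axis and vertical below 0.12 rad and contact force between the fingers and ring below 0.05 N), for 0.2 s.
2. the click wrench breaks over (value of joint plunger above 0.000125 m), for 0.02 s.
At the end, for the whole second after the job is handed in: The ring rests flat on the shoulder (5 mm of the axis, centre 6 to 11.5 mm above the shoulder, tilt under 0.12 rad), still; the handle has sprung back straight (plunger below 0.1 mm); the screw is still tight (cone top less than 28.7 mm above the shoulder) (horizontal distance between ring_center and mandrel_seat below 0.005 m and z of ring_center in the frame of mandrel_seat between 0.006 and 0.0115 m and angle between ring_center's own z axis and vertical below 0.12 rad and linear speed of ring below 0.02 m/s and value of joint plunger below 0.0001 m and z of cone_top in the frame of mandrel_seat below 0.0287 m); the robot touches nothing.
It fails at once if the wrench was turned too far after the click (more than 0.125 rad of break-over) (value of joint plunger above 0.000625 m).
It fails at once if the wrench was clicked before the ring was on the mandrel (value of joint plunger above 0.000125 m and not (horizontal distance between ring_center and mandrel_seat below 0.005 m)).
It fails at once if something else on the bench was moved more than 20 mm (distance of any of bell, ring_key, pad_slick, lamp_base, pad_tin, brass_ring from where it was at the start of the episode above 0.02 m).
It also fails if it takes over 72 s, if anything falls off the work surface, if the arm or the gripper's body presses on something with over 40 N, if the wrist force passes 120 N, or if a joint passes its speed limit or range.

## Working session

There is one attempt and no reset: what is moved stays moved. The work goes in short steps, Python scripts to look and compute and a tool call to move; the robot and the scene stay as the last step left them, time stands still between calls to the robot, and variables do not carry over. Pictures are saved under pics/ and viewed, and the job is handed in when it is done.

Besides the shell and the picture viewer there is one more tool, called by a JSON object that holds its "method" and its "body", one argument or row to a line. drive_tool: Moves the arm, as the interface text tells. Shift numbers are shares of 0.1 m and turn numbers shares of 180 degrees, none past 1 either way. Its arguments: {"type":"object","properties":{"commands":{"type":"array","items":{"type":"object","properties":{"tx":{"type":"number"},"ty":{"type":"number"},"tz":{"type":"number"},"spin":{"type":"number"},"grip":{"type":"number"}}}},"squeeze":{"type":"number"}},"required":["commands"]}

```bash
mkdir -p pics; ls; python3 - <<'E'
from rig import observe, grab_frame, camera_info, robot
import cv2,numpy as np
print(observe())
for n in ("side","top","wrist"):
    ci=camera_info(n);p,d=grab_frame(n)
    print(n,np.round(ci["camera_matrix"],1).tolist(),np.round(ci["world_from_camera"],3).tolist(),[k for k in ci])
    cv2.imwrite(f"pics/{n}0.png",p[:,:,::-1]);np.save(f"pics/{n}0.npy",d)
E
```

```text
pics
{'t': 0.0, 'joints': array([-1.43799569e+00,  1.50956599e-01,  1.43800872e+00, -3.96132854e-06,
        1.55379771e+00, -1.33977576e-01]), 'qvel': array([-6.05591967e-06, -1.48009525e-03,  6.27062546e-04, -1.84452564e-04,
        7.82458428e-04, -1.85782673e-03]), 'joint_torque': array([ 3.42186002e-03, -7.13047028e+01, -5.70867705e+01,  1.03168049e-04,
        8.88107694e-03,  4.02504031e-05]), 'tool_pos': array([ 151.54432436, -554.4210631 ,  230.70331138]), 'tool_rot': array([ 0.42935316,  0.56234871, -0.42876961,  0.56176188]), 'wrist_force': array([-0.21085575,  0.72719375,  0.44363967]), 'moment': array([-0.02899612, -0.03910103,  0.02068947]), 'opening': 85.24258946727399}
side [[544.5, 0.0, 320.4], [0.0, 544.5, 237.2], [0.0, 0.0, 1.0]] [[0.856, 0.25, -0.452, 13.947], [-0.517, 0.428, -0.742, -956.071], [0.008, 0.868, 0.496, 733.855], [0.0, 0.0, 0.0, 1.0]] ['camera_matrix', 'world_from_camera']
top [[542.3, 0.0, 323.9], [0.0, 542.3, 232.7], [0.0, 0.0, 1.0]] [[0.024, 0.995, -0.099, 425.356], [-1.0, 0.022, -0.016, -29.484], [-0.014, 0.1, 0.995, 1486.74], [0.0, 0.0, 0.0, 1.0]] ['camera_matrix', 'world_from_camera']
wrist [[376.1, 0.0, 319.6], [0.0, 376.1, 243.2], [0.0, 0.0, 1.0]] [[0.264, 0.922, 0.283, 223.808], [-0.964, 0.253, 0.077, -534.414], [-0.001, -0.294, 0.956, 372.966], [0.0, 0.0, 0.0, 1.0]] ['camera_matrix', 'world_from_camera']
```

View pics/top0.png

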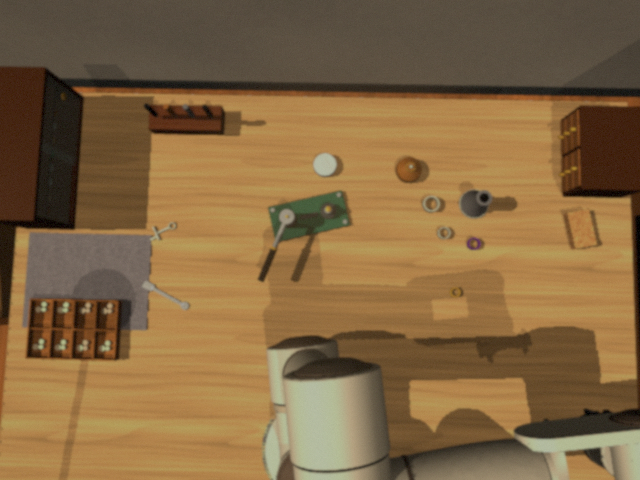

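View pics/side0.png

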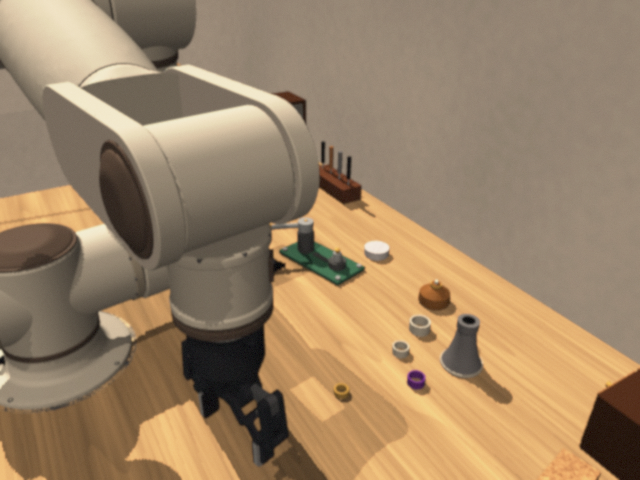

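View pics/wrist0.png

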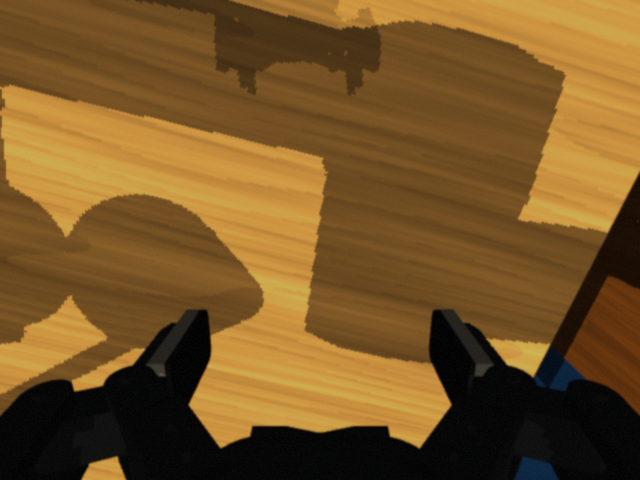

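The top view shows two nickel-coloured rings, the larger at (431,204) and the smaller at (445,233). There is a purple ring at (475,244) and a small brass one at (457,292). The fixture column is at (287,216), the mandrel at (328,210), and the handle grip at about (267,264). The ring I need is the smaller nickel one.

```bash
cat > h.py <<'E'
from rig import observe, grab_frame, camera_info, robot
import cv2,numpy as np
def ray(ci,u,v,z):
    K=ci["camera_matrix"];T=np.array(ci["world_from_camera"])
    d=np.array([(u-K[0][2])/K[0][0],-(v-K[1][2])/K[1][1],-1.0]);d=T[:3,:3]@d
    o=T[:3,3];return o+d*(z-o[2])/d[2]
def pix(ci,p):
    K=np.array(ci["camera_matrix"]);T=np.array(ci["world_from_camera"])
    c=T[:3,:3].T@(np.array(p,float)-T[:3,3]);return K[0,0]*c[0]/-c[2]+K[0,2],K[1,1]*-c[1]/-c[2]+K[1,2]
def cloud(ci,d):
    K=np.array(ci["camera_matrix"]);T=np.array(ci["world_from_camera"])
    v,u=np.mgrid[:480,:640]
    c=np.stack([(u-K[0,2])/K[0,0]*d,-(v-K[1,2])/K[1,1]*d,-d],-1)
    return c@T[:3,:3].T+T[:3,3]
E
python3 - <<'E'
from h import *
ci=camera_info("top");d=np.load("pics/top0.npy");P=cloud(ci,d)
for n,u,v,z in [("small",445,233,18),("large",431,204,20),("purple",475,244,15),("brass",457,292,12),("col",287,216,98),("mandrel",328,210,60),("grip",267,264,85),("bell",475,204,0),("lamp",408,169,0)]:
    print(n,ray(ci,u,v,z).round(1),P[v,u].round(1))
p=cv2.imread("pics/top0.png")
a=cv2.resize(p[180:300,240:400],(800,600),interpolation=cv2.INTER_CUBIC);cv2.imwrite("pics/ta.png",a)
a=cv2.resize(p[180:300,390:510],(600,600),interpolation=cv2.INTER_CUBIC);cv2.imwrite("pics/tb.png",a)
E
```

```text
small [ 578.4 -334.6   18. ] [ 580.5 -338.8   -2.1]
large [ 656.8 -296.    20. ] [ 660.4 -300.2   -2.9]
purple [ 550.6 -416.3   15. ] [ 551.5 -419.1    4.5]
brass [ 420.  -368.3   12. ] [ 419.9 -369.9    5.2]
col [605.2  89.1  98. ] [604.8  88.8 101.2]
mandrel [628.5 -16.1  60. ] [628.8 -16.1  58.2]
grip [480.6 138.2  85. ] [480.2 137.   94.9]
bell [ 662.6 -420.7    0. ] [ 650.8 -401.3   73.9]
lamp [ 757.  -235.4    0. ] [ 744.7 -227.8   55.3]
```

View pics/ta.png

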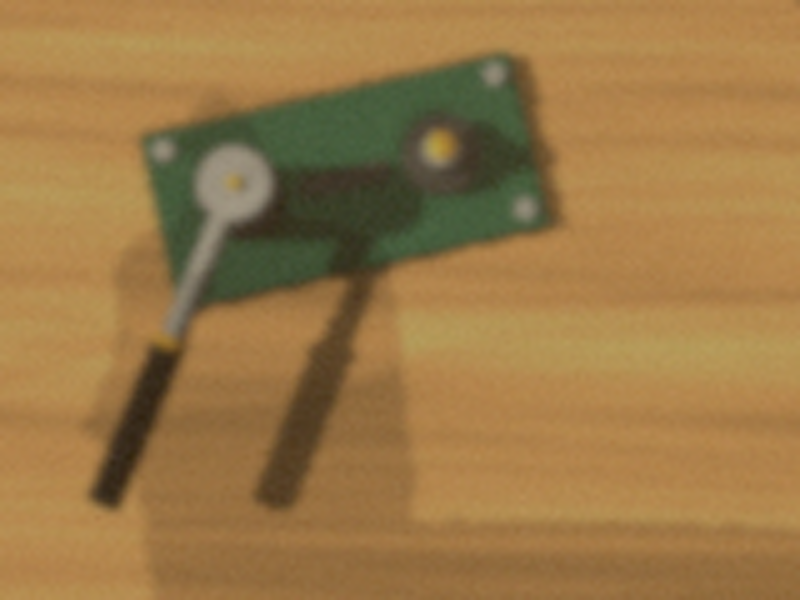

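View pics/tb.png

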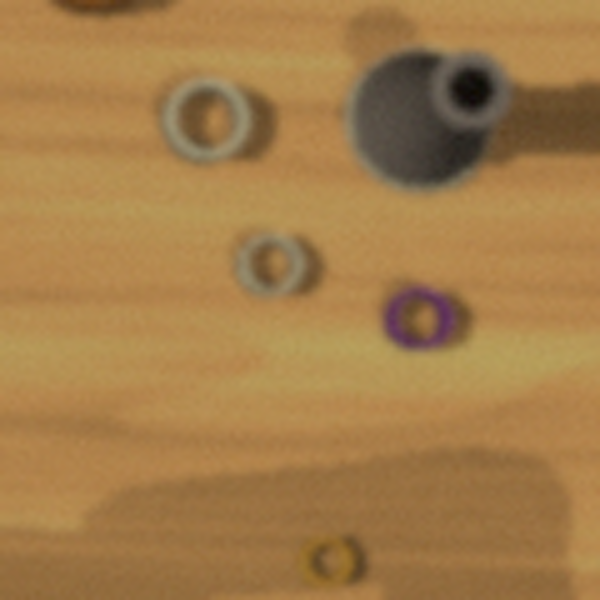

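```bash
cat >> h.py <<'E'
from scipy.spatial.transform import Rotation as R
def to(x,y,z,jaw=None):
    s=observe();M=R.from_quat(s["tool_rot"]).as_matrix()
    d=np.array([x,y,z])-s["tool_pos"];l=M.T@d
    print("t",round(s["t"],2),"pos",s["tool_pos"].round(1),"x",M[:,0].round(3),"y",M[:,1].round(2),"z",M[:,2].round(3),"F",s["wrist_force"].round(2),"open",round(s["opening"],1))
    print("shift share",(l/100).round(3))
    if jaw is not None:
        a=np.degrees(np.arctan2(M[1,2],M[0,2]));e=(jaw-a+90)%180-90
        print("jaw now",a.round(1),"delta world",e.round(1),"spin(if x down)",(-e/180).round(4))
E
python3 - <<'E'
from h import *
to(578,-333,180,110)
E
```

```text
t 0.15 pos [ 151.5 -554.5  230.8] x [-0.     0.001 -1.   ] y [0.96 0.26 0.  ] z [ 0.264 -0.965 -0.001] F [-0.31  0.08 -0.45] open 85.3
shift share [ 0.51   4.698 -1.012]
jaw now -74.7 delta world 4.7 spin(if x down) -0.0262
```

{"method": "drive_tool", "body": {
  "commands": [
    {"ty":0.4,"tz":-0.1,"grip":85},
    {"ty":0.8,"tz":-0.2,"grip":85},
    {"ty":1,"tz":-0.25,"grip":85},
    {"ty":1,"tz":-0.25,"grip":85},
    {"ty":1,"tz":-0.25,"grip":85}
  ]
}}

```text
validation failed for argument at $.co...
```

{"method": "drive_tool", "body": {
  "commands": [
    {"ty":0.4,"tz":-0.1,"grip":70},
    {"ty":0.8,"tz":-0.2,"grip":70},
    {"ty":1,"tz":-0.25,"grip":70},
    {"ty":1,"tz":-0.25,"grip":70},
    {"ty":1,"tz":-0.25,"grip":70}
  ]
}}

```text
validation failed for argument at $.co...
```

{"method": "drive_tool", "body": {
  "commands": [
    {"ty":0.4,"tz":-0.1,"grip":60},
    {"ty":0.8,"tz":-0.2,"grip":60},
    {"ty":1,"tz":-0.25,"grip":60},
    {"ty":1,"tz":-0.25,"grip":60},
    {"ty":1,"tz":-0.25,"grip":60}
  ]
}}

```text
validation failed for argument at $.co...
```

{"method": "drive_tool", "body": {
  "commands": [
    {"ty":0.4,"tz":-0.1,"grip":60},
    {"ty":0.8,"tz":-0.2,"grip":60},
    {"ty":1,"tz":-0.25,"grip":60},
    {"ty":1,"tz":-0.25,"grip":60},
    {"ty":1,"tz":-0.25,"grip":60}
  ]
}}

```text
validation failed for argument at $.co...
```

```bash
python3 - <<'E'
from h import *
to(578,-333,180)
ci=camera_info("wrist");p,d=grab_frame("wrist");cv2.imwrite("pics/w1.png",p[:,:,::-1]);np.save("pics/w1.npy",d)
print(pix(ci,(578,-333,18)))
E
```

```text
t 0.15 pos [ 151.5 -554.5  230.8] x [-0.     0.001 -1.   ] y [0.96 0.26 0.  ] z [ 0.264 -0.965 -0.001] F [-0.31  0.08 -0.45] open 85.3
shift share [ 0.51   4.698 -1.012]
(np.float64(150.80241038343274), np.float64(-567.3878482678739))
```

View pics/w1.png

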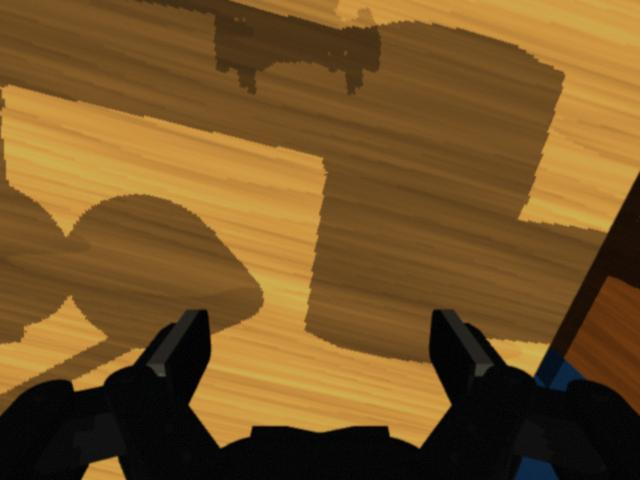

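The move calls failed validation, so I'll supply every field in every row.

{"method": "drive_tool", "body": {
  "commands": [
    {"tx":0,"ty":0.4,"tz":-0.1,"spin":0,"grip":85},
    {"tx":0,"ty":0.8,"tz":-0.2,"spin":0,"grip":85},
    {"tx":0,"ty":1,"tz":-0.25,"spin":0,"grip":85},
    {"tx":0,"ty":1,"tz":-0.25,"spin":0,"grip":85},
    {"tx":0,"ty":1,"tz":-0.25,"spin":0,"grip":85}
  ]
}}

```text
t: 0.7
tool_pos: [241.6, -504.1, 231.2]
tool_rot: [0.429, 0.562, -0.429, 0.562]
wrist_force: [-0.1, 0.3, -0.0]
opening: 85.3
```

{"method": "drive_tool", "body": {
  "commands": [
    {"tx":0,"ty":0.4,"tz":-0.1,"spin":0,"grip":70},
    {"tx":0,"ty":0.8,"tz":-0.2,"spin":0,"grip":70},
    {"tx":0,"ty":1,"tz":-0.25,"spin":0,"grip":70},
    {"tx":0,"ty":1,"tz":-0.25,"spin":0,"grip":70},
    {"tx":0,"ty":1,"tz":-0.25,"spin":0,"grip":70}
  ]
}}

```text
t: 1.2
tool_pos: [330.7, -454.2, 231.1]
tool_rot: [0.429, 0.562, -0.429, 0.562]
wrist_force: [-0.6, 0.0, 0.0]
opening: 69.9
```

{"method": "drive_tool", "body": {
  "commands": [
    {"tx":0,"ty":0.4,"tz":-0.1,"spin":0,"grip":60},
    {"tx":0,"ty":0.8,"tz":-0.2,"spin":0,"grip":60},
    {"tx":0,"ty":1,"tz":-0.25,"spin":0,"grip":60},
    {"tx":0,"ty":1,"tz":-0.25,"spin":0,"grip":60},
    {"tx":0,"ty":1,"tz":-0.25,"spin":0,"grip":60}
  ]
}}

```text
t: 1.7
tool_pos: [420.3, -404.0, 231.1]
tool_rot: [0.429, 0.562, -0.429, 0.562]
wrist_force: [-0.1, 0.3, -0.7]
opening: 59.8
```

{"method": "drive_tool", "body": {
  "commands": [
    {"tx":0,"ty":0.4,"tz":-0.1,"spin":0,"grip":60},
    {"tx":0,"ty":0.8,"tz":-0.2,"spin":0,"grip":60},
    {"tx":0,"ty":1,"tz":-0.25,"spin":0,"grip":60},
    {"tx":0,"ty":1,"tz":-0.25,"spin":0,"grip":60},
    {"tx":0,"ty":1,"tz":-0.25,"spin":0,"grip":60}
  ]
}}

```text
t: 2.2
tool_pos: [510.1, -353.8, 231.1]
tool_rot: [0.429, 0.562, -0.429, 0.562]
wrist_force: [0.6, -0.6, 0.0]
opening: 60.1
```

```bash
python3 - <<'E'
from h import *
to(578,-333,180)
ci=camera_info("wrist");p,d=grab_frame("wrist");cv2.imwrite("pics/w1.png",p[:,:,::-1]);np.save("pics/w1.npy",d)
print(pix(ci,(578,-333,18)))
E
```

```text
t 2.2 pos [ 510.1 -353.8  231.1] x [-0.001  0.    -1.   ] y [ 0.96  0.26 -0.  ] z [ 0.263 -0.965 -0.   ] F [ 0.59 -0.6   0.04] open 60.1
shift share [ 0.511  0.71  -0.022]
(np.float64(317.71291751503225), np.float64(132.0860082266587))
```

View pics/w1.png

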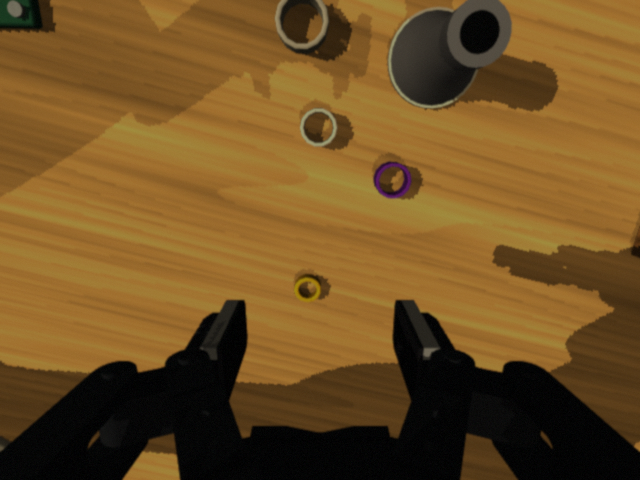

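The wrist view shows the small nickel ring at about (319,127), the larger one at (302,22), the purple at (392,180) and the brass at (307,288). I'll fit the outlines to check their sizes.

```bash
cat >> h.py <<'E'
def fitring(ci,p,u0,v0,h,r=30,zt=18,purple=False):
    hsv=cv2.cvtColor(p[:,:,::-1].copy(),cv2.COLOR_BGR2HSV)
    m=((hsv[:,:,1]<75)&(hsv[:,:,2]>90)).astype(np.uint8)
    mm=np.zeros_like(m);mm[max(0,v0-r):v0+r,u0-r:u0+r]=m[max(0,v0-r):v0+r,u0-r:u0+r]
    cs,_=cv2.findContours(mm,cv2.RETR_EXTERNAL,cv2.CHAIN_APPROX_NONE)
    c=max(cs,key=cv2.contourArea)
    q=np.array([ray(ci,u,v,zt)[:2] for u,v in c[:,0]]).astype(np.float32)
    (x,y),(a,b),_=cv2.fitEllipse(q)
    print("ring centre",round(x,1),round(y,1),"axes",round(a,1),round(b,1),"px",cv2.fitEllipse(c))
E
python3 - <<'E'
from h import *
ci=camera_info("wrist");p=cv2.imread("pics/w1.png")[:,:,::-1]
fitring(ci,p,318,127,18,28,18)
fitring(ci,p,302,24,18,38,20)
E
```

```text
ring centre 582.3 -331.3 axes 29.4 31.3 px ((316.9912109375, 126.30846405029297), (33.252506256103516, 35.54899597167969), 146.5583038330078)Traceback (most recent call last):
  File "<stdin>", line 4, in <module>
  File "h.py", line 29, in fitring
    c=max(cs,key=cv2.contourArea)
ValueError: max() iterable argument is empty
```

{"method": "drive_tool", "body": {
  "commands": [
    {"tx":0.3,"ty":0.3,"tz":-0.01,"spin":0,"grip":60},
    {"tx":0.6,"ty":0.6,"tz":-0.02,"spin":0,"grip":60},
    {"tx":1,"ty":0.74,"tz":-0.02,"spin":0,"grip":60},
    {"tx":1,"ty":0.74,"tz":-0.02,"spin":0,"grip":60},
    {"tx":1,"ty":0.74,"tz":-0.02,"spin":0,"grip":60}
  ]
}}

```text
t: 2.75
tool_pos: [580.8, -332.3, 131.7]
tool_rot: [0.429, 0.562, -0.429, 0.561]
wrist_force: [0.1, -0.2, 0.8]
opening: 60.0
```

```bash
python3 - <<'E'
from h import *
to(581,-332,40)
ci=camera_info("wrist");p,d=grab_frame("wrist");cv2.imwrite("pics/w2.png",p[:,:,::-1]);np.save("pics/w2.npy",d)
print(pix(ci,(581,-332,18)))
E
```

```text
t 2.75 pos [ 580.8 -332.3  131.7] x [-0.001  0.    -1.   ] y [ 0.96  0.26 -0.  ] z [ 0.263 -0.965 -0.001] F [ 0.06 -0.24  0.83] open 60.0
shift share [ 0.917  0.003 -0.001]
(np.float64(319.9785002522671), np.float64(237.79937850049515))
```

View pics/w2.png

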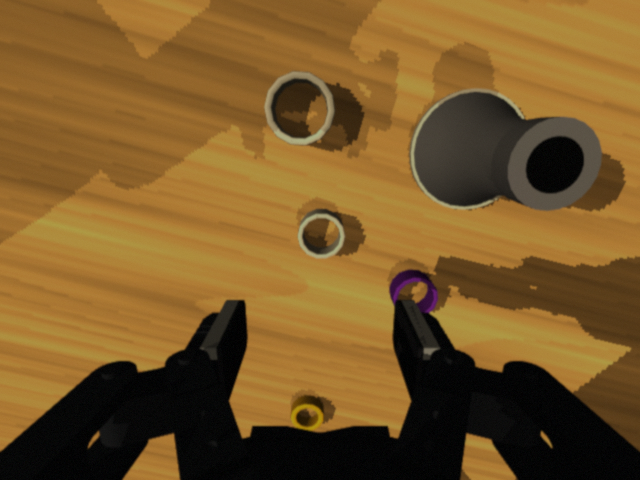

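```bash
python3 - <<'E'
from h import *
ci=camera_info("wrist");p=cv2.imread("pics/w2.png")[:,:,::-1]
for (u,v,r) in ((321,234,32),(300,108,45)):
    w=p[max(0,v-r):v+r,u-r:u+r].astype(int)
    # nickel: low chroma and bright
    m=((w.max(2)-w.min(2)<60)&(w.max(2)>95)).astype(np.uint8)
    m=cv2.morphologyEx(m,cv2.MORPH_CLOSE,np.ones((3,3)))
    cs,_=cv2.findContours(m,cv2.RETR_EXTERNAL,cv2.CHAIN_APPROX_NONE);c=max(cs,key=cv2.contourArea)[:,0]+[u-r,max(0,v-r)]
    (cx,cy),ax,_=cv2.fitEllipse(c.astype(np.float32))
    q=np.array([ray(ci,a,b,18)[:2] for a,b in c],np.float32)
    print((cx,cy),ax,cv2.fitEllipse(q), cv2.minEnclosingCircle(q),ray(ci,cx,cy,18))
E
```

```text
(320.87139892578125, 234.4696044921875) (43.36466979980469, 47.7973518371582) ((583.48583984375, -332.7060241699219), (31.69235610961914, 34.334712982177734), 157.325439453125) ((584.5797729492188, -332.7629089355469), 17.931291580200195) [ 583.7610232  -332.60548739   18.        ]
(299.4484558105469, 107.86246490478516) (67.30103302001953, 72.61056518554688) ((661.333984375, -297.0531311035156), (43.43520736694336, 44.09925842285156), 116.94181060791016) ((661.16943359375, -297.1463317871094), 22.567188262939453) [ 661.89841053 -296.8930825    18.        ]
```

{"method": "drive_tool", "body": {
  "commands": [
    {"tx":0.2,"ty":0.02,"tz":0.01,"spin":0,"grip":55},
    {"tx":0.4,"ty":0.02,"tz":0.01,"spin":0,"grip":55},
    {"tx":0.6,"ty":0.02,"tz":0.01,"spin":0,"grip":55},
    {"tx":0.8,"ty":0.02,"tz":0.01,"spin":0,"grip":55},
    {"tx":0.9,"ty":0.02,"tz":0.01,"spin":0,"grip":55}
  ]
}}

```text
t: 3.3
tool_pos: [583.6, -332.8, 42.2]
tool_rot: [0.429, 0.561, -0.429, 0.562]
wrist_force: [0.1, 0.2, 0.2]
opening: 54.9
```

```bash
python3 - <<'E'
from h import *
ci=camera_info("wrist");p,d=grab_frame("wrist");cv2.imwrite("pics/w3.png",p[:,:,::-1])
to(583,-332.5,4)
for u in [0]:
    pass
print(pix(ci,(583,-332.5,18)))
E
```

```text
t 3.35 pos [ 583.3 -332.4   40.9] x [-0.  0. -1.] y [ 0.96  0.26 -0.  ] z [ 0.263 -0.965 -0.   ] F [-0.06 -0.08 -1.89] open 55.3
shift share [ 0.369 -0.003  0.   ]
(np.float64(319.41626687519187), np.float64(291.426583889963))
```

View pics/w3.png

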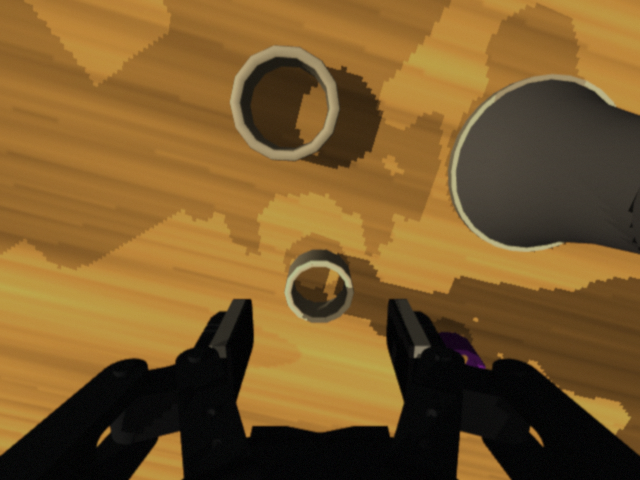

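The ring's top is at (319,291), as predicted, so I'll descend and grip.

{"method": "drive_tool", "body": {
  "commands": [
    {"tx":0.15,"ty":0,"tz":0,"spin":0,"grip":55},
    {"tx":0.3,"ty":0,"tz":0,"spin":0,"grip":55},
    {"tx":0.36,"ty":0,"tz":0,"spin":0,"grip":55},
    {"tx":0.36,"ty":0,"tz":0,"spin":0,"grip":40},
    {"tx":0.36,"ty":0,"tz":0,"spin":0,"grip":34}
  ],
  "squeeze": 20
}}

```text
t: 3.85
tool_pos: [584.3, -331.8, 5.5]
tool_rot: [0.429, 0.562, -0.429, 0.562]
wrist_force: [-1.0, 0.1, 0.4]
opening: 34.1
```

{"method": "drive_tool", "body": {
  "commands": [
    {"tx":0,"ty":0,"tz":0,"spin":0,"grip":28},
    {"tx":0,"ty":0,"tz":0,"spin":0,"grip":28},
    {"tx":0,"ty":0,"tz":0,"spin":0,"grip":28},
    {"tx":-0.1,"ty":0,"tz":0,"spin":0,"grip":28},
    {"tx":-0.2,"ty":0,"tz":0,"spin":0,"grip":28}
  ],
  "squeeze": 20
}}

```text
t: 4.35
tool_pos: [584.1, -331.7, 26.1]
tool_rot: [0.429, 0.562, -0.429, 0.562]
wrist_force: [1.0, -1.2, 0.1]
opening: 33.7
```

{"method": "drive_tool", "body": {
  "commands": [
    {"tx":-0.3,"ty":0,"tz":0,"spin":0,"grip":28},
    {"tx":-0.6,"ty":0,"tz":0,"spin":0,"grip":28},
    {"tx":-0.9,"ty":0,"tz":0,"spin":0,"grip":28},
    {"tx":-1,"ty":0,"tz":0,"spin":0,"grip":28},
    {"tx":-1,"ty":0,"tz":0,"spin":0,"grip":28}
  ],
  "squeeze": 20
}}

```text
t: 4.85
tool_pos: [584.7, -332.1, 127.6]
tool_rot: [0.429, 0.561, -0.429, 0.563]
wrist_force: [-0.1, -0.1, -1.3]
opening: 33.5
```

```bash
python3 - <<'E'
from h import *
ci=camera_info("wrist");p,d=grab_frame("wrist");cv2.imwrite("pics/w4.png",p[:,:,::-1]);np.save("pics/w4.npy",d)
to(630,-18,130)
E
```

```text
t 4.9 pos [ 584.2 -331.7  125.7] x [ 0.001 -0.    -1.   ] y [0.96 0.26 0.  ] z [ 0.264 -0.965  0.001] F [-0.21  0.66 -0.91] open 33.8
shift share [-0.044  1.269 -2.906]
```

View pics/w4.png

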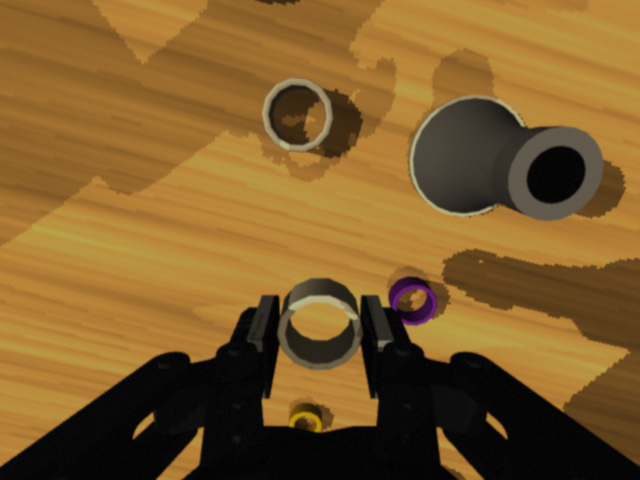

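{"method": "drive_tool", "body": {
  "commands": [
    {"tx":-0.04,"ty":0.15,"tz":-0.35,"spin":0,"grip":28},
    {"tx":-0.04,"ty":0.3,"tz":-0.7,"spin":0,"grip":28},
    {"tx":-0.04,"ty":0.42,"tz":-0.97,"spin":0,"grip":28},
    {"tx":-0.04,"ty":0.42,"tz":-0.97,"spin":0,"grip":28},
    {"tx":-0.04,"ty":0.42,"tz":-0.97,"spin":0,"grip":28}
  ]
}}

```text
t: 5.4
tool_pos: [598.7, -226.5, 128.0]
tool_rot: [0.429, 0.563, -0.429, 0.562]
wrist_force: [-0.7, -0.3, -0.4]
opening: 33.4
```

{"method": "drive_tool", "body": {
  "commands": [
    {"tx":0,"ty":0.15,"tz":-0.35,"spin":0,"grip":28},
    {"tx":0,"ty":0.3,"tz":-0.7,"spin":0,"grip":28},
    {"tx":0,"ty":0.42,"tz":-0.97,"spin":0,"grip":28},
    {"tx":0,"ty":0.42,"tz":-0.97,"spin":0,"grip":28},
    {"tx":0,"ty":0.42,"tz":-0.97,"spin":0,"grip":28}
  ]
}}

```text
t: 5.9
tool_pos: [613.8, -123.0, 128.6]
tool_rot: [0.429, 0.562, -0.429, 0.562]
wrist_force: [0.0, -0.7, -0.4]
opening: 33.6
```

{"method": "drive_tool", "body": {
  "commands": [
    {"tx":0,"ty":0.15,"tz":-0.35,"spin":0,"grip":28},
    {"tx":0,"ty":0.3,"tz":-0.7,"spin":0,"grip":28},
    {"tx":0,"ty":0.42,"tz":-0.97,"spin":0,"grip":28},
    {"tx":0,"ty":0.42,"tz":-0.97,"spin":0,"grip":28},
    {"tx":0,"ty":0.42,"tz":-0.97,"spin":0,"grip":28}
  ]
}}

```text
t: 6.4
tool_pos: [628.9, -18.9, 128.8]
tool_rot: [0.429, 0.562, -0.429, 0.562]
wrist_force: [0.1, -0.1, -1.0]
opening: 33.7
```

```bash
python3 - <<'E'
from h import *
ci=camera_info("wrist");p,d=grab_frame("wrist");cv2.imwrite("pics/w5.png",p[:,:,::-1]);np.save("pics/w5.npy",d)
to(630,-18,130)
print(ci)
E
```

```text
t 6.45 pos [628.9 -19.3 128.9] x [-0.001 -0.    -1.   ] y [ 0.96  0.26 -0.  ] z [ 0.263 -0.965  0.   ] F [-0.43 -0.43 -0.06] open 33.6
shift share [-0.011  0.015 -0.01 ]
{'camera_matrix': array([[376.09059991,   0.        , 319.63423346],
       [  0.        , 376.09059991, 243.1507596 ],
       [  0.        ,   0.        ,   1.        ]]), 'world_from_camera': array([[ 2.63999338e-01,  9.21771499e-01,  2.83974741e-01,
         7.01273869e+02],
       [-9.64522852e-01,  2.52256876e-01,  7.78597257e-02,
         1.33103776e+00],
       [ 1.34294860e-04, -2.94455043e-01,  9.55665323e-01,
         2.70994958e+02],
       [ 0.00000000e+00,  0.00000000e+00,  0.00000000e+00,
         1.00000000e+00]])}
```

View pics/w5.png

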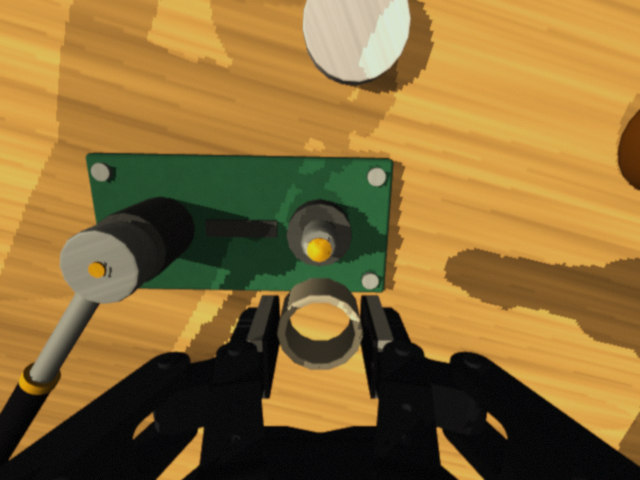

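The wrist view shows the ring held at (320,325), the cone tip at (320,248), the shoulder disc at (319,235), and the wrench head with its pin at (97,269). I'll overlay model circles on it.

```bash
cat >> h.py <<'E'
def circ(img,ci,x,y,z,r,col,s):
    pts=[pix(ci,(x+r*np.cos(a),y+r*np.sin(a),z)) for a in np.linspace(0,2*np.pi,73)]
    cv2.polylines(img,[np.round(np.array(pts)*s).astype(int)],True,col,1,cv2.LINE_AA)
E
python3 - <<'E'
from h import *
ci=camera_info("wrist");p=cv2.imread("pics/w5.png");s=4
for u,v,z in ((320,247,62),(319,235,30),(97,269,98)): print(ray(ci,u,v,z).round(1))
img=cv2.resize(p,None,fx=s,fy=s,interpolation=cv2.INTER_CUBIC)
mx,my=628.5,-19
circ(img,ci,mx,my,30,22,(0,0,255),s);circ(img,ci,mx,my,48,11.5,(255,255,0),s);circ(img,ci,mx,my,62,3,(255,0,0),s)
cx,cy,zt=628.9,-19.3,128.9-5+18
circ(img,ci,cx,cy,zt,17,(0,0,255),s);circ(img,ci,cx,cy,zt,13.5,(0,255,0),s);circ(img,ci,cx,cy,zt-18,17,(255,0,255),s)
cv2.imwrite("pics/w5o.png",img[180*s:380*s,240*s:400*s][:, :]);print(img[180*s:380*s,240*s:400*s].shape)
cv2.imwrite("pics/w5o.png",cv2.resize(img[185*s:375*s,225*s:415*s],(600,600)))
E
```

```text
[636.9 -17.   62. ]
[635.  -16.9  30. ]
[608.1  88.9  98. ]
(800, 640, 3)
```

View pics/w5o.png

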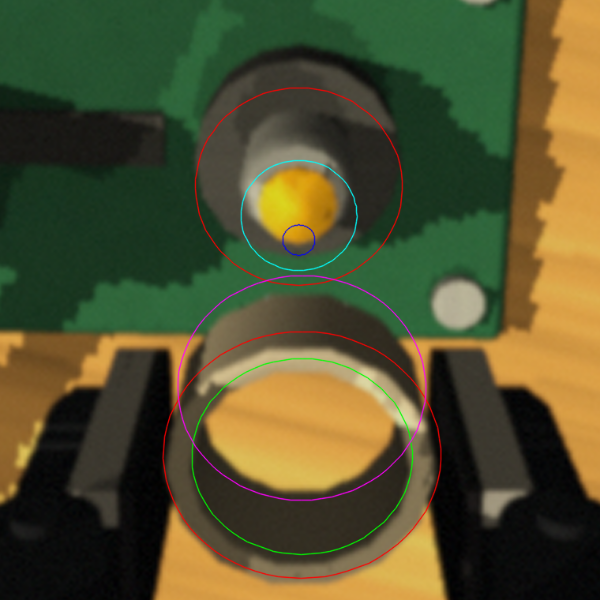

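```bash
python3 - <<'E'
from h import *
ci=camera_info("wrist");d=np.load("pics/w5.npy");P=cloud(ci,d)
# ring points
w=P[265:385,275:366].reshape(-1,3)
T=np.array([628.9,-19.3,128.9]);M=R.from_quat(observe()["tool_rot"]).as_matrix()
L=(w-T)@M  # tool coords
sel=(np.hypot(L[:,1],L[:,2])<26)&(abs(L[:,2])<19)&(L[:,0]>-40)&(L[:,0]<30)
L=L[sel];print(len(L))
for a in range(-20,22,4):
    for nm,mm in (("mid",abs(L[:,2])<4),):
        q=L[mm&(abs(L[:,1]-a)<2)]
        if len(q): print(a,len(q),"x(down) min",np.percentile(q[:,0],[2,10,50,90]).round(1))
# mandrel
for v,u in ((247,320),(225,300),(225,340),(215,319),(262,319)): print((u,v),P[v,u].round(1))
# shoulder points: z about 30
m=(abs(P[:,:,2]-30)<4);m[:200]=0;m[275:]=0;m[:,:285]=0;m[:,352:]=0
q=P[m];print(len(q),q.min(0),q.max(0),cv2.minEnclosingCircle(q[:,:2].astype(np.float32)))
m=(P[:,:,2]>20)&(P[:,:,2]<80);m[:195]=0;m[270:]=0;m[:,:285]=0;m[:,352:]=0
for a in range(20,80,4):
    q=P[m&(abs(P[:,:,2]-a)<2)]
    if len(q)>5: print(a,len(q),q[:,:2].min(0).round(1),q[:,:2].max(0).round(1))
hd=(abs(P[:,:,2]-98)<4);hd[:,160:]=0;q=P[hd];print("head",len(q),cv2.minEnclosingCircle(q[:,:2].astype(np.float32)))
E
```

```text
5135
-20 9 x(down) min [-12.2 -12.2 -12.  -11.2]
-16 566 x(down) min [-13.  -12.4  -6.3   2.8]
-12 1 x(down) min [-8.5 -8.5 -8.5 -8.5]
12 150 x(down) min [-13.6 -13.2 -12.2 -11.1]
16 344 x(down) min [-12.5 -11.5  -4.9   2.5]
(320, 247) [637.  -17.   62.5]
(300, 225) [638.   -3.   29.1]
(340, 225) [645.1 -28.5  29.5]
(319, 215) [647.9 -13.3  29. ]
(319, 262) [616.3 -22.   29.3]
2043 [612.60547139 -38.42701626  26.01987123] [656.02585607   4.73229222  33.92532623] ((634.3471069335938, -16.817781448364258), 21.915735244750977)
20 31 [638.  -33.9] [655.9   4.6]
24 63 [639.7 -32.7] [655.9   4. ]
28 1423 [612.6 -38.4] [656.    4.7]
32 620 [613.1 -37.9] [655.9   4.2]
36 50 [633.1 -27.5] [645.6  -5.8]
40 51 [634.5 -27.2] [645.6  -5.8]
44 51 [632.3 -28. ] [645.5  -5.8]
48 187 [623.6 -28.1] [645.8  -5.8]
52 355 [626.6 -27.2] [645.3  -6.8]
60 329 [627.3 -24. ] [641.5  -9.7]
64 138 [629.4 -22.4] [639.1 -12.1]
head 4655 ((555.7745971679688, 110.38995361328125), 75.84779357910156)
```

```bash
python3 - <<'E'
from h import *
ci=camera_info("wrist");d=np.load("pics/w5.npy");P=cloud(ci,d)
T=np.array([628.9,-19.3,128.9]);M=R.from_quat(observe()["tool_rot"]).as_matrix()
w=P[265:385,275:366].reshape(-1,3);L=(w-T)@M
L=L[(np.hypot(L[:,1],L[:,2])<24)&(abs(L[:,2])<16)&(L[:,0]<3)&(L[:,0]>-16)]
r=L[L[:,0]<-11];print(np.percentile(r[:,0],[1,5,50]))
print("rim",cv2.minEnclosingCircle(r[:,1:].astype(np.float32)), r[:,1].min(),r[:,1].max())
from scipy.optimize import least_squares
w=L[L[:,0]>-9]
rad=np.hypot(w[:,1]+1.5,w[:,2]);o=w[rad>15.3];i=w[(rad<15.3)]
for q in (o,i):
    print(len(q),least_squares(lambda p:np.hypot(q[:,1]-p[0],q[:,2]-p[1])-p[2],[0,0,15],loss="soft_l1").x)
to(634.5,-16.9,80)
E
```

```text
[-13.66090541 -13.25595927 -12.24111987]
rim ((-1.9583685398101807, -0.5134816765785217), 17.168819427490234) -18.617139998797843 15.136908698332155
840 [-2.14007514 -0.39139327 16.72079256]
1106 [-2.23853476 -0.38230972 13.25924409]
t 6.45 pos [628.9 -19.3 128.9] x [-0.001 -0.    -1.   ] y [ 0.96  0.26 -0.  ] z [ 0.263 -0.965  0.   ] F [-0.43 -0.43 -0.06] open 33.6
shift share [ 0.489  0.061 -0.009]
```

{"method": "drive_tool", "body": {
  "commands": [
    {"tx":0.15,"ty":0.08,"tz":-0.005,"spin":0,"grip":28},
    {"tx":0.3,"ty":0.08,"tz":-0.005,"spin":0,"grip":28},
    {"tx":0.45,"ty":0.08,"tz":-0.005,"spin":0,"grip":28},
    {"tx":0.49,"ty":0.08,"tz":-0.005,"spin":0,"grip":28},
    {"tx":0.49,"ty":0.08,"tz":-0.005,"spin":0,"grip":28}
  ]
}}

```text
t: 6.95
tool_pos: [635.9, -15.3, 79.0]
tool_rot: [0.429, 0.563, -0.429, 0.561]
wrist_force: [0.1, 0.4, -0.6]
opening: 33.5
```

```bash
python3 - <<'E'
from h import *
from scipy.optimize import least_squares
s=observe();ci=camera_info("wrist");p,d=grab_frame("wrist");cv2.imwrite("pics/w6.png",p[:,:,::-1]);np.save("pics/w6.npy",d)
to(634.5,-16.9,34)
P=cloud(ci,d);T=s["tool_pos"];M=R.from_quat(s["tool_rot"]).as_matrix()
L=(P-T)@M; L=L[(np.hypot(L[:,:,1],L[:,:,2])<24)&(abs(L[:,:,2])<16)&(L[:,:,0]<3)&(L[:,:,0]>-16)]
w=L[(L[:,0]>-9)];rad=np.hypot(w[:,1]+2,w[:,2]);q=w[(rad>15.3)]
c=least_squares(lambda p:np.hypot(q[:,1]-p[0],q[:,2]-p[1])-p[2],[0,0,15],loss="soft_l1").x;print(c)
print("ring centre world",T+M@[0,c[0],c[1]])
m=(abs(P[:,:,2]-29.5)<3)&(np.hypot(P[:,:,0]-634.5,P[:,:,1]+17)<25);q=P[m];print("shoulder",len(q),cv2.minEnclosingCircle(q[:,:2].astype(np.float32)))
m=(P[:,:,2]>45)&(P[:,:,2]<49)&(np.hypot(P[:,:,0]-634.5,P[:,:,1]+17)<14);q=P[m];print(len(q),q.min(0),q.max(0))
E
```

```text
t 7.0 pos [636.4 -15.3  80. ] x [-0.001  0.    -1.   ] y [ 0.96  0.26 -0.  ] z [ 0.264 -0.965 -0.   ] F [ 0.26 -0.39  0.21] open 33.2
shift share [ 0.46  -0.022  0.011]
[-2.05186721 -0.4413423  16.66266331]
ring centre world [633.84441582 -15.41318552  79.02985623]
shoulder 2413 ((634.529296875, -16.40653419494629), 21.921451568603516)
203 [634.9784458  -27.03339269  45.05451337] [645.75564162  -5.32608446  48.99692878]
```

View pics/w6.png

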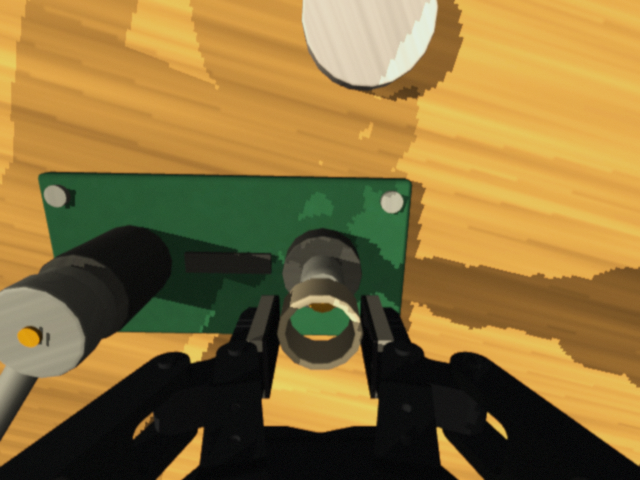

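{"method": "drive_tool", "body": {
  "commands": [
    {"tx":0,"ty":0.005,"tz":0.01,"spin":0,"grip":28},
    {"tx":0.08,"ty":0.005,"tz":0.01,"spin":0,"grip":28},
    {"tx":0.16,"ty":0.005,"tz":0.01,"spin":0,"grip":28},
    {"tx":0.24,"ty":0.005,"tz":0.01,"spin":0,"grip":28},
    {"tx":0.3,"ty":0.005,"tz":0.01,"spin":0,"grip":28}
  ]
}}

```text
t: 7.5
tool_pos: [636.9, -15.9, 49.2]
tool_rot: [0.429, 0.562, -0.429, 0.562]
wrist_force: [-0.1, 1.2, -0.9]
opening: 33.6
```

{"method": "drive_tool", "body": {
  "commands": [
    {"tx":0.02,"ty":0,"tz":0,"spin":0,"grip":28},
    {"tx":0.05,"ty":0,"tz":0,"spin":0,"grip":28},
    {"tx":0.08,"ty":0,"tz":0,"spin":0,"grip":28},
    {"tx":0.1,"ty":0,"tz":0,"spin":0,"grip":28},
    {"tx":0.11,"ty":0,"tz":0,"spin":0,"grip":28}
  ]
}}

```text
t: 8.0
tool_pos: [637.2, -16.0, 39.2]
tool_rot: [0.429, 0.562, -0.429, 0.562]
wrist_force: [-0.5, -0.3, -0.6]
opening: 33.3
```

```bash
python3 - <<'E'
from h import *
p,d=grab_frame("wrist");cv2.imwrite("pics/w7.png",p[:,:,::-1]);np.save("pics/w7.npy",d)
to(634.5,-16.9,34)
E
```

```text
t 8.05 pos [637.2 -16.   39.1] x [-0.  0. -1.] y [ 0.96  0.26 -0.  ] z [ 0.264 -0.965 -0.   ] F [-0.01 -0.47 -0.85] open 33.6
shift share [ 0.051 -0.029  0.002]
```

View pics/w7.png

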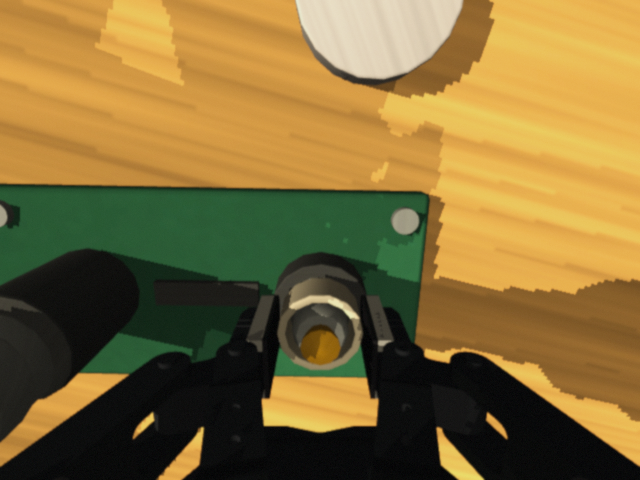

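The ring is round the post, with the cone visible through its bore at (320,345) and no side force. I'll lower a little more and release.

{"method": "drive_tool", "body": {
  "commands": [
    {"tx":0.01,"ty":0,"tz":0,"spin":0,"grip":28},
    {"tx":0.025,"ty":0,"tz":0,"spin":0,"grip":28},
    {"tx":0.025,"ty":0,"tz":0,"spin":0,"grip":36},
    {"tx":0.025,"ty":0,"tz":0,"spin":0,"grip":50},
    {"tx":0.025,"ty":0,"tz":0,"spin":0,"grip":55}
  ]
}}

```text
t: 8.55
tool_pos: [637.3, -16.0, 36.9]
tool_rot: [0.429, 0.562, -0.429, 0.562]
wrist_force: [-0.0, -0.4, -0.3]
opening: 54.9
```

{"method": "drive_tool", "body": {
  "commands": [
    {"tx":0.025,"ty":0,"tz":0,"spin":0,"grip":60},
    {"tx":-0.1,"ty":0,"tz":0,"spin":0,"grip":60},
    {"tx":-0.4,"ty":0,"tz":0,"spin":0,"grip":60},
    {"tx":-0.8,"ty":0,"tz":0,"spin":0,"grip":60},
    {"tx":-0.95,"ty":0,"tz":0,"spin":0,"grip":60}
  ]
}}

```text
t: 9.05
tool_pos: [638.5, -16.1, 136.8]
tool_rot: [0.43, 0.56, -0.428, 0.564]
wrist_force: [0.4, -0.3, -0.1]
opening: 60.0
```

```bash
python3 - <<'E'
from h import *
s=observe();ci=camera_info("wrist");p,d=grab_frame("wrist");cv2.imwrite("pics/w8.png",p[:,:,::-1]);np.save("pics/w8.npy",d)
to(634.5,-16.9,34)
P=cloud(ci,d)
m=(np.hypot(P[:,:,0]-634.5,P[:,:,1]+16.6)<20)&(P[:,:,2]>44)&(P[:,:,2]<51);q=P[m];r=np.hypot(q[:,0]-634.5,q[:,1]+16.6);q=q[r>13]
print(len(q),cv2.minEnclosingCircle(q[:,:2].astype(np.float32)),np.linalg.lstsq(np.c_[q[:,:2]-[634.5,-16.6],np.ones(len(q))],q[:,2],rcond=None)[0])
E
```

```text
t 9.1 pos [638.9 -16.2 137.8] x [ 0.007 -0.001 -1.   ] y [0.96 0.26 0.01] z [ 0.264 -0.965  0.003] F [ 0.5 -0.1  3.8] open 59.9
shift share [ 1.038 -0.05  -0.008]
748 ((635.4262084960938, -16.165374755859375), 16.914186477661133) [-7.06245136e-03 -2.67167338e-03  4.73260429e+01]
```

View pics/w8.png

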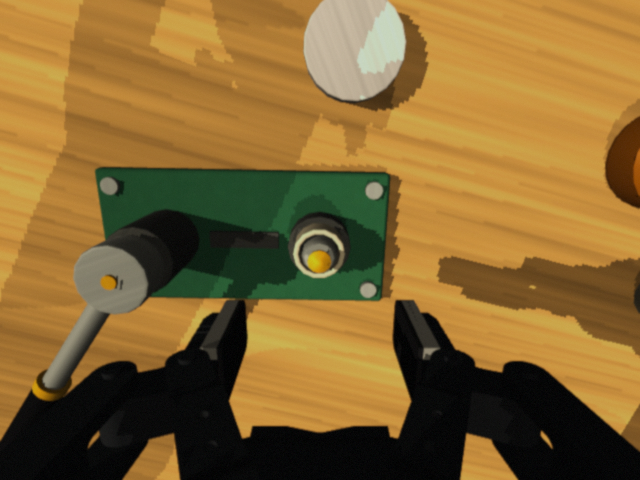

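The ring is seated and released: its top is at z≈47.3, it is flat, and it is within 1 mm of the axis. The next step is the wrench.

{"method": "drive_tool", "body": {
  "commands": [
    {"tx":-0.1,"ty":-0.2,"tz":-0.3,"spin":0,"grip":60},
    {"tx":-0.2,"ty":-0.35,"tz":-0.6,"spin":0,"grip":60},
    {"tx":-0.3,"ty":-0.5,"tz":-0.84,"spin":0,"grip":60},
    {"tx":-0.3,"ty":-0.5,"tz":-0.84,"spin":0,"grip":60},
    {"tx":-0.3,"ty":-0.5,"tz":-0.84,"spin":0,"grip":60}
  ]
}}

```text
t: 9.6
tool_pos: [566.9, 52.1, 162.3]
tool_rot: [0.429, 0.562, -0.429, 0.563]
wrist_force: [-0.1, -0.0, 1.2]
opening: 59.8
```

{"method": "drive_tool", "body": {
  "commands": [
    {"tx":0,"ty":-0.2,"tz":-0.3,"spin":0.04,"grip":50},
    {"tx":0,"ty":-0.35,"tz":-0.6,"spin":0.08,"grip":50},
    {"tx":0,"ty":-0.5,"tz":-0.84,"spin":0.12,"grip":50},
    {"tx":0,"ty":-0.5,"tz":-0.84,"spin":0.16,"grip":50},
    {"tx":0,"ty":-0.5,"tz":-0.84,"spin":0.205,"grip":50}
  ]
}}

```text
t: 10.1
tool_pos: [496.6, 119.7, 161.6]
tool_rot: [-0.586, -0.396, 0.586, -0.396]
wrist_force: [0.5, -0.4, 0.2]
opening: 49.9
```

```bash
python3 - <<'E'
from h import *
s=observe();ci=camera_info("wrist");p,d=grab_frame("wrist");cv2.imwrite("pics/w9.png",p[:,:,::-1]);np.save("pics/w9.npy",d)
np.save("pics/w9T.npy",ci["world_from_camera"])
to(480,140,66,68.7);print(s["joints"].round(2))
E
```

```text
t 10.15 pos [496.8 119.4 161.5] x [-0. -0. -1.] y [ 0.92 -0.38 -0.  ] z [-0.383 -0.924  0.   ] F [ 0.26 -0.69 -0.03] open 49.9
shift share [ 0.955 -0.234 -0.126]
jaw now -112.5 delta world 1.2 spin(if x down) -0.0067
[ 0.09  0.05  1.69 -0.    1.4   2.04]
```

View pics/w9.png

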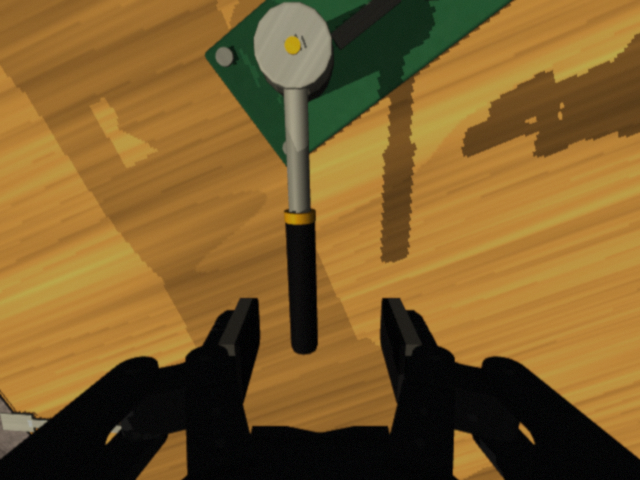

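```bash
python3 - <<'E'
from h import *
ci={"camera_matrix":camera_info("wrist")["camera_matrix"],"world_from_camera":np.load("pics/w9T.npy")}
d=np.load("pics/w9.npy");P=cloud(ci,d);img=cv2.imread("pics/w9.png")
m=np.zeros((480,640),bool);m[225:350,275:330]=1;m&=P[:,:,2]>70
q=P[m];c=q[:,:2].mean(0);u,sv,vt=np.linalg.svd(q[:,:2]-c);print("grip",len(q),c,vt[0],"top z",np.percentile(q[:,2],95))
m=np.zeros((480,640),bool);m[105:205,275:330]=1;m&=P[:,:,2]>70
q2=P[m];print("rod",len(q2),q2.mean(0))
m=np.zeros((480,640),bool);m[0:100,240:345]=1;m&=abs(P[:,:,2]-98)<4
h=P[m];print("head",len(h),cv2.minEnclosingCircle(h[:,:2].astype(np.float32)),np.median(h[:,2]))
A=np.array(cv2.minEnclosingCircle(h[:,:2].astype(np.float32))[0])
l=(q[:,:2]-A)@(c-A)/np.linalg.norm(c-A);print("along",l.min(),l.max())
print("angle head->grip",np.degrees(np.arctan2(*(c-A)[::-1])), "svd",np.degrees(np.arctan2(vt[0][1],vt[0][0])), "rod",np.degrees(np.arctan2(*(q2.mean(0)[:2]-A)[::-1])))
E
```

```text
grip 3565 [484.11133038 136.55102213] [-0.93084231  0.36542112] top z 94.02883609284481
rod 2296 [557.47012501 108.80368765  91.54146742]
head 5223 ((607.0120239257812, 90.36288452148438), 19.842674255371094) 95.6814194682971
along 38.897168310065624 177.50356556595943
angle head->grip 159.402939543481 svd 158.56649844542127 rod 159.58340445834492
```

Continuing clockwise from this orientation would run joint 6 out of range, so I'll turn the gripper half round and centre it over the grip.

{"method": "drive_tool", "body": {
  "commands": [
    {"tx":0,"ty":-0.1,"tz":-0.05,"spin":-0.045,"grip":50},
    {"tx":0,"ty":-0.21,"tz":-0.11,"spin":-0.09,"grip":50},
    {"tx":0,"ty":-0.21,"tz":-0.11,"spin":-0.135,"grip":50},
    {"tx":0,"ty":-0.21,"tz":-0.11,"spin":-0.18,"grip":50},
    {"tx":0,"ty":-0.21,"tz":-0.11,"spin":-0.225,"grip":50}
  ],
  "squeeze": 100
}}

```text
t: 10.65
tool_pos: [481.5, 137.1, 161.4]
tool_rot: [0.409, 0.577, -0.409, 0.577]
wrist_force: [0.4, -0.4, -0.3]
opening: 49.8
```

{"method": "drive_tool", "body": {
  "commands": [
    {"tx":0,"ty":0,"tz":0,"spin":-0.045,"grip":50},
    {"tx":0,"ty":0,"tz":0,"spin":-0.09,"grip":50},
    {"tx":0,"ty":0,"tz":0,"spin":-0.135,"grip":50},
    {"tx":0,"ty":0,"tz":0,"spin":-0.18,"grip":50},
    {"tx":0,"ty":0,"tz":0,"spin":-0.225,"grip":50}
  ]
}}

```text
t: 11.15
tool_pos: [481.5, 137.0, 161.3]
tool_rot: [0.184, 0.683, -0.184, 0.682]
wrist_force: [0.2, 0.2, 0.3]
opening: 50.2
```

{"method": "drive_tool", "body": {
  "commands": [
    {"tx":0,"ty":0,"tz":0,"spin":-0.045,"grip":50},
    {"tx":0,"ty":0,"tz":0,"spin":-0.09,"grip":50},
    {"tx":0,"ty":0,"tz":0,"spin":-0.135,"grip":50},
    {"tx":0,"ty":0,"tz":0,"spin":-0.18,"grip":50},
    {"tx":0,"ty":0,"tz":0,"spin":-0.225,"grip":50}
  ]
}}

```text
t: 11.65
tool_pos: [481.5, 137.0, 161.3]
tool_rot: [-0.064, 0.705, 0.064, 0.704]
wrist_force: [-0.4, 0.3, 0.3]
opening: 50.1
```

{"method": "drive_tool", "body": {
  "commands": [
    {"tx":0,"ty":0,"tz":0,"spin":-0.045,"grip":50},
    {"tx":0,"ty":0,"tz":0,"spin":-0.09,"grip":50},
    {"tx":0,"ty":0,"tz":0,"spin":-0.135,"grip":50},
    {"tx":0,"ty":0,"tz":0,"spin":-0.18,"grip":50},
    {"tx":0,"ty":0,"tz":0,"spin":-0.225,"grip":50}
  ]
}}

```text
t: 12.15
tool_pos: [481.5, 137.0, 161.4]
tool_rot: [-0.303, 0.639, 0.304, 0.638]
wrist_force: [0.2, -0.7, -0.2]
opening: 49.6
```

```bash
python3 - <<'E'
from h import *
to(481.3,138.1,66,69);print(observe()["joints"].round(2))
E
```

```text
t 12.15 pos [481.5 137.  161.4] x [-0.001 -0.    -1.   ] y [-0.78  0.63  0.  ] z [ 0.631  0.775 -0.001] F [ 0.2  -0.71 -0.21] open 49.6
shift share [0.954 0.008 0.007]
jaw now 50.8 delta world 18.2 spin(if x down) -0.1008
[ 0.12  0.03  1.71  0.    1.4  -0.76]
```

{"method": "drive_tool", "body": {
  "commands": [
    {"tx":0,"ty":0.01,"tz":0.01,"spin":-0.035,"grip":50},
    {"tx":0,"ty":0.01,"tz":0.01,"spin":-0.07,"grip":50},
    {"tx":0.1,"ty":0.01,"tz":0.01,"spin":-0.1,"grip":50},
    {"tx":0.3,"ty":0.01,"tz":0.01,"spin":-0.1,"grip":50},
    {"tx":0.4,"ty":0.01,"tz":0.01,"spin":-0.1,"grip":50}
  ]
}}

```text
t: 12.65
tool_pos: [480.8, 138.4, 120.1]
tool_rot: [-0.398, 0.585, 0.398, 0.584]
wrist_force: [-0.2, -0.1, -0.0]
opening: 49.9
```

```bash
python3 - <<'E'
from h import *
p,d=grab_frame("wrist");cv2.imwrite("pics/w10.png",p[:,:,::-1])
to(481.3,138.1,66,69)
E
```

```text
t 12.7 pos [480.3 138.4 119. ] x [-0.004 -0.    -1.   ] y [-0.93  0.37  0.  ] z [ 0.368  0.93  -0.002] F [-1.22  0.03 -3.02] open 50.0
shift share [ 0.53  -0.012  0.002]
jaw now 68.4 delta world 0.6 spin(if x down) -0.0031
```

View pics/w10.png

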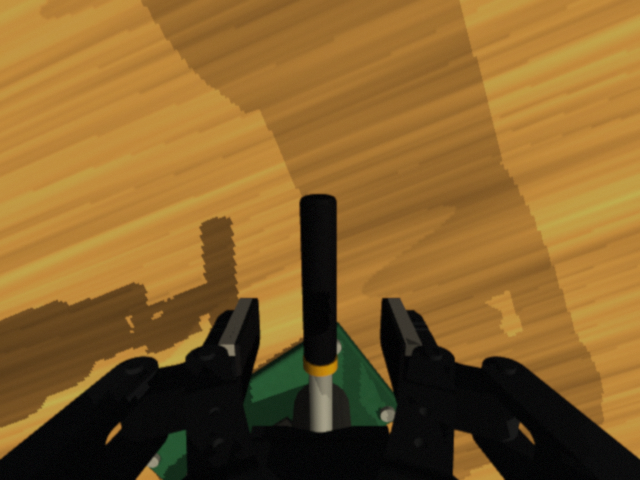

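The handle is centred between the fingers at column 320, running vertically in the image, so I'll descend around it.

{"method": "drive_tool", "body": {
  "commands": [
    {"tx":0.2,"ty":0,"tz":0,"spin":0,"grip":50},
    {"tx":0.4,"ty":0,"tz":0,"spin":0,"grip":50},
    {"tx":0.52,"ty":0,"tz":0.02,"spin":0,"grip":50},
    {"tx":0.52,"ty":0,"tz":0.06,"spin":0,"grip":50},
    {"tx":0.52,"ty":0,"tz":0.1,"spin":0,"grip":50}
  ]
}}

```text
t: 13.2
tool_pos: [485.1, 148.6, 70.5]
tool_rot: [-0.397, 0.585, 0.397, 0.585]
wrist_force: [0.0, 0.3, 1.0]
opening: 50.4
```

{"method": "drive_tool", "body": {
  "commands": [
    {"tx":0,"ty":0,"tz":0.01,"spin":0,"grip":50},
    {"tx":0,"ty":0,"tz":0.02,"spin":0,"grip":50},
    {"tx":0,"ty":0,"tz":0.03,"spin":0,"grip":50},
    {"tx":0,"ty":0,"tz":0.04,"spin":0,"grip":50},
    {"tx":0,"ty":0,"tz":0.05,"spin":0,"grip":50}
  ]
}}

```text
t: 13.7
tool_pos: [486.5, 153.0, 70.0]
tool_rot: [-0.397, 0.585, 0.397, 0.585]
wrist_force: [-0.7, -1.6, -0.1]
opening: 50.0
```

```bash
cat >> h.py <<'E'
def rep(A=(607.3,89.7)):
    s=observe();M=R.from_quat(s["tool_rot"]).as_matrix();r=s["tool_pos"][:2]-A
    l=M[:2,:].T@r; f=M.T@s["wrist_force"]
    print("t",round(s["t"],2),"tool-frame rel axis e,n",l[1:].round(1),"yaw",np.degrees(np.arctan2(M[1,2],M[0,2])).round(2),"F tool",f.round(2),"z",s["tool_pos"][2].round(1),"open",round(s["opening"],1))
E
python3 -c "
from h import *
rep()"
```

```text
t 13.7 tool-frame rel axis e,n [135.7  14.4] yaw 68.39 F tool [ 0.15  0.03 -1.78] z 70.0 open 50.0
```

{"method": "drive_tool", "body": {
  "commands": [
    {"tx":0,"ty":-0.002,"tz":0.016,"spin":0.004,"grip":50},
    {"tx":0,"ty":-0.004,"tz":0.032,"spin":0.008,"grip":50},
    {"tx":0,"ty":-0.006,"tz":0.048,"spin":0.012,"grip":50},
    {"tx":0,"ty":-0.009,"tz":0.064,"spin":0.015,"grip":50},
    {"tx":0,"ty":-0.011,"tz":0.08,"spin":0.019,"grip":50}
  ]
}}

```text
t: 14.2
tool_pos: [490.4, 160.1, 69.8]
tool_rot: [-0.379, 0.597, 0.38, 0.597]
wrist_force: [-0.6, -4.6, -0.4]
opening: 50.0
```

{"method": "drive_tool", "body": {
  "commands": [
    {"tx":0,"ty":-0.002,"tz":0.016,"spin":0.004,"grip":50},
    {"tx":0,"ty":-0.004,"tz":0.032,"spin":0.008,"grip":50},
    {"tx":0,"ty":-0.006,"tz":0.048,"spin":0.012,"grip":50},
    {"tx":0,"ty":-0.009,"tz":0.064,"spin":0.015,"grip":50},
    {"tx":0,"ty":-0.011,"tz":0.08,"spin":0.019,"grip":50}
  ]
}}

```text
t: 14.7
tool_pos: [494.8, 166.9, 69.8]
tool_rot: [-0.361, 0.608, 0.362, 0.608]
wrist_force: [-1.3, -4.5, 0.8]
opening: 50.1
```

```bash
python3 -c "
from h import *
rep()"
```

```text
t 14.7 tool-frame rel axis e,n [135.7  14.2] yaw 61.5 F tool [-0.78 -1.02 -4.61] z 69.8 open 50.1
```

{"method": "drive_tool", "body": {
  "commands": [
    {"tx":0,"ty":-0.002,"tz":0.016,"spin":0.004,"grip":50},
    {"tx":0,"ty":-0.004,"tz":0.032,"spin":0.008,"grip":50},
    {"tx":0,"ty":-0.006,"tz":0.048,"spin":0.012,"grip":50},
    {"tx":0,"ty":-0.009,"tz":0.064,"spin":0.015,"grip":50},
    {"tx":0,"ty":-0.011,"tz":0.08,"spin":0.019,"grip":50}
  ]
}}

```text
t: 15.2
tool_pos: [499.6, 173.4, 69.8]
tool_rot: [-0.343, 0.618, 0.343, 0.618]
wrist_force: [-2.1, -5.8, -0.5]
opening: 49.8
```

{"method": "drive_tool", "body": {
  "commands": [
    {"tx":0,"ty":-0.001,"tz":0.01,"spin":0.002,"grip":50},
    {"tx":0,"ty":-0.003,"tz":0.02,"spin":0.005,"grip":50},
    {"tx":0,"ty":-0.004,"tz":0.03,"spin":0.007,"grip":50},
    {"tx":0,"ty":-0.005,"tz":0.035,"spin":0.008,"grip":50},
    {"tx":0,"ty":-0.006,"tz":0.04,"spin":0.0095,"grip":50}
  ]
}}

```text
t: 15.7
tool_pos: [502.1, 176.5, 69.7]
tool_rot: [-0.334, 0.623, 0.334, 0.623]
wrist_force: [-2.6, -5.5, 0.1]
opening: 49.7
```

```bash
python3 -c "
from h import *
rep()"
```

```text
t 15.7 tool-frame rel axis e,n [135.7  14. ] yaw 56.39 F tool [-0.08 -0.93 -6.03] z 69.7 open 49.7
```

{"method": "drive_tool", "body": {
  "commands": [
    {"tx":0,"ty":-0.001,"tz":0.008,"spin":0.002,"grip":50},
    {"tx":0,"ty":-0.002,"tz":0.016,"spin":0.004,"grip":50},
    {"tx":0,"ty":-0.003,"tz":0.024,"spin":0.006,"grip":50},
    {"tx":0,"ty":-0.004,"tz":0.032,"spin":0.008,"grip":50},
    {"tx":0,"ty":-0.005,"tz":0.04,"spin":0.0095,"grip":50}
  ]
}}

```text
t: 16.2
tool_pos: [504.6, 179.5, 69.8]
tool_rot: [-0.325, 0.628, 0.325, 0.628]
wrist_force: [-2.7, -5.1, 0.4]
opening: 50.1
```

{"method": "drive_tool", "body": {
  "commands": [
    {"tx":0,"ty":-0.001,"tz":0.008,"spin":0.002,"grip":50},
    {"tx":0,"ty":-0.002,"tz":0.016,"spin":0.004,"grip":50},
    {"tx":0,"ty":-0.003,"tz":0.024,"spin":0.006,"grip":50},
    {"tx":0,"ty":-0.004,"tz":0.032,"spin":0.008,"grip":50},
    {"tx":0,"ty":-0.005,"tz":0.04,"spin":0.0095,"grip":50}
  ]
}}

```text
t: 16.7
tool_pos: [507.3, 182.5, 69.7]
tool_rot: [-0.315, 0.633, 0.315, 0.633]
wrist_force: [-3.2, -4.2, 0.1]
opening: 50.0
```

{"method": "drive_tool", "body": {
  "commands": [
    {"tx":0,"ty":-0.001,"tz":0.006,"spin":0.001,"grip":50},
    {"tx":0,"ty":-0.002,"tz":0.012,"spin":0.003,"grip":50},
    {"tx":0,"ty":-0.003,"tz":0.018,"spin":0.004,"grip":50},
    {"tx":0,"ty":-0.003,"tz":0.023,"spin":0.005,"grip":50},
    {"tx":0,"ty":-0.004,"tz":0.028,"spin":0.007,"grip":50}
  ]
}}

```text
t: 17.2
tool_pos: [509.3, 184.5, 69.7]
tool_rot: [-0.308, 0.637, 0.308, 0.636]
wrist_force: [-3.2, -4.7, 0.7]
opening: 50.0
```

{"method": "drive_tool", "body": {
  "commands": [
    {"tx":0,"ty":-0.001,"tz":0.008,"spin":0.002,"grip":50},
    {"tx":0,"ty":-0.002,"tz":0.016,"spin":0.004,"grip":50},
    {"tx":0,"ty":-0.003,"tz":0.024,"spin":0.006,"grip":50},
    {"tx":0,"ty":-0.004,"tz":0.032,"spin":0.008,"grip":50},
    {"tx":0,"ty":-0.005,"tz":0.04,"spin":0.0095,"grip":50}
  ]
}}

```text
t: 17.7
tool_pos: [512.1, 187.3, 69.7]
tool_rot: [-0.299, 0.641, 0.299, 0.641]
wrist_force: [-4.1, -5.9, 0.1]
opening: 49.9
```

{"method": "drive_tool", "body": {
  "commands": [
    {"tx":0,"ty":-0.001,"tz":0.008,"spin":0.002,"grip":50},
    {"tx":0,"ty":-0.002,"tz":0.016,"spin":0.004,"grip":50},
    {"tx":0,"ty":-0.003,"tz":0.024,"spin":0.006,"grip":50},
    {"tx":0,"ty":-0.004,"tz":0.032,"spin":0.008,"grip":50},
    {"tx":0,"ty":-0.005,"tz":0.04,"spin":0.0095,"grip":50}
  ]
}}

```text
t: 18.2
tool_pos: [515.0, 190.0, 69.7]
tool_rot: [-0.289, 0.646, 0.289, 0.645]
wrist_force: [-3.7, -4.6, 0.1]
opening: 49.5
```

```bash
python3 -c "
from h import *
rep()"
```

```text
t 18.2 tool-frame rel axis e,n [135.6  13.5] yaw 48.28 F tool [-0.06 -0.27 -5.88] z 69.7 open 49.5
```

{"method": "drive_tool", "body": {
  "commands": [
    {"tx":0,"ty":-0.001,"tz":0.008,"spin":0.002,"grip":50},
    {"tx":0,"ty":-0.002,"tz":0.016,"spin":0.004,"grip":50},
    {"tx":0,"ty":-0.003,"tz":0.024,"spin":0.006,"grip":50},
    {"tx":0,"ty":-0.004,"tz":0.032,"spin":0.007,"grip":50},
    {"tx":0,"ty":-0.005,"tz":0.04,"spin":0.009,"grip":50}
  ]
}}

```text
t: 18.7
tool_pos: [518.0, 192.7, 69.6]
tool_rot: [-0.28, 0.65, 0.28, 0.649]
wrist_force: [-4.6, -4.3, 0.1]
opening: 50.2
```

{"method": "drive_tool", "body": {
  "commands": [
    {"tx":0,"ty":-0.001,"tz":0.008,"spin":0.002,"grip":50},
    {"tx":0,"ty":-0.002,"tz":0.016,"spin":0.004,"grip":50},
    {"tx":0,"ty":-0.003,"tz":0.024,"spin":0.006,"grip":50},
    {"tx":0,"ty":-0.004,"tz":0.032,"spin":0.007,"grip":50},
    {"tx":0,"ty":-0.005,"tz":0.04,"spin":0.009,"grip":50}
  ]
}}

```text
t: 19.2
tool_pos: [521.0, 195.3, 69.6]
tool_rot: [-0.271, 0.654, 0.271, 0.653]
wrist_force: [-4.8, -4.0, 1.7]
opening: 49.8
```

{"method": "drive_tool", "body": {
  "commands": [
    {"tx":0,"ty":-0.001,"tz":0.008,"spin":0.002,"grip":50},
    {"tx":0,"ty":-0.002,"tz":0.016,"spin":0.004,"grip":50},
    {"tx":0,"ty":-0.003,"tz":0.024,"spin":0.006,"grip":50},
    {"tx":0,"ty":-0.004,"tz":0.032,"spin":0.007,"grip":50},
    {"tx":0,"ty":-0.005,"tz":0.04,"spin":0.009,"grip":50}
  ]
}}

```text
t: 19.7
tool_pos: [524.1, 197.8, 69.6]
tool_rot: [-0.261, 0.657, 0.262, 0.656]
wrist_force: [-5.4, -4.4, 0.1]
opening: 50.3
```

{"method": "drive_tool", "body": {
  "commands": [
    {"tx":0,"ty":-0.001,"tz":0.008,"spin":0.002,"grip":50},
    {"tx":0,"ty":-0.002,"tz":0.016,"spin":0.004,"grip":50},
    {"tx":0,"ty":-0.003,"tz":0.024,"spin":0.006,"grip":50},
    {"tx":0,"ty":-0.004,"tz":0.032,"spin":0.007,"grip":50},
    {"tx":0,"ty":-0.005,"tz":0.04,"spin":0.009,"grip":50}
  ]
}}

```text
t: 20.2
tool_pos: [527.3, 200.2, 69.6]
tool_rot: [-0.252, 0.661, 0.253, 0.66]
wrist_force: [-6.1, -3.4, 1.5]
opening: 50.0
```

```bash
python3 -c "
from h import *
rep()"
```

```text
t 20.2 tool-frame rel axis e,n [135.7  14.1] yaw 41.81 F tool [-1.5  1.5 -6.8] z 69.6 open 50.0
```

{"method": "drive_tool", "body": {
  "commands": [
    {"tx":0,"ty":-0.001,"tz":0.008,"spin":0.002,"grip":50},
    {"tx":0,"ty":-0.002,"tz":0.016,"spin":0.004,"grip":50},
    {"tx":0,"ty":-0.003,"tz":0.024,"spin":0.006,"grip":50},
    {"tx":0,"ty":-0.004,"tz":0.032,"spin":0.007,"grip":50},
    {"tx":0,"ty":-0.005,"tz":0.04,"spin":0.0095,"grip":50}
  ]
}}

```text
t: 20.7
tool_pos: [530.6, 202.5, 69.5]
tool_rot: [-0.242, 0.665, 0.243, 0.664]
wrist_force: [-6.9, -3.2, -0.1]
opening: 50.0
```

{"method": "drive_tool", "body": {
  "commands": [
    {"tx":0,"ty":-0.001,"tz":0.008,"spin":0.002,"grip":50},
    {"tx":0,"ty":-0.002,"tz":0.016,"spin":0.004,"grip":50},
    {"tx":0,"ty":-0.003,"tz":0.024,"spin":0.006,"grip":50},
    {"tx":0,"ty":-0.004,"tz":0.032,"spin":0.007,"grip":50},
    {"tx":0,"ty":-0.005,"tz":0.04,"spin":0.0095,"grip":50}
  ]
}}

```text
t: 21.2
tool_pos: [534.0, 204.7, 69.5]
tool_rot: [-0.232, 0.668, 0.233, 0.667]
wrist_force: [-6.6, -4.7, 1.4]
opening: 49.9
```

{"method": "drive_tool", "body": {
  "commands": [
    {"tx":0,"ty":-0.001,"tz":0.008,"spin":0.002,"grip":50},
    {"tx":0,"ty":-0.002,"tz":0.016,"spin":0.004,"grip":50},
    {"tx":0,"ty":-0.003,"tz":0.024,"spin":0.006,"grip":50},
    {"tx":0,"ty":-0.004,"tz":0.032,"spin":0.007,"grip":50},
    {"tx":0,"ty":-0.005,"tz":0.04,"spin":0.0095,"grip":50}
  ]
}}

```text
t: 21.7
tool_pos: [537.4, 206.8, 69.5]
tool_rot: [-0.222, 0.672, 0.223, 0.671]
wrist_force: [-7.0, -4.8, 0.7]
opening: 50.1
```

{"method": "drive_tool", "body": {
  "commands": [
    {"tx":0,"ty":-0.001,"tz":0.008,"spin":0.002,"grip":50},
    {"tx":0,"ty":-0.002,"tz":0.016,"spin":0.004,"grip":50},
    {"tx":0,"ty":-0.003,"tz":0.024,"spin":0.006,"grip":50},
    {"tx":0,"ty":-0.004,"tz":0.032,"spin":0.007,"grip":50},
    {"tx":0,"ty":-0.005,"tz":0.04,"spin":0.0095,"grip":50}
  ]
}}

```text
t: 22.2
tool_pos: [540.8, 208.8, 69.5]
tool_rot: [-0.212, 0.675, 0.213, 0.674]
wrist_force: [-6.7, -3.8, 0.7]
opening: 50.2
```

```bash
python3 -c "
from h import *
rep()"
```

```text
t 22.2 tool-frame rel axis e,n [135.7  13.8] yaw 34.97 F tool [-0.71  0.72 -7.63] z 69.5 open 50.2
```

{"method": "drive_tool", "body": {
  "commands": [
    {"tx":0,"ty":-0.001,"tz":0.008,"spin":0.002,"grip":50},
    {"tx":0,"ty":-0.002,"tz":0.016,"spin":0.004,"grip":50},
    {"tx":0,"ty":-0.003,"tz":0.024,"spin":0.006,"grip":50},
    {"tx":0,"ty":-0.004,"tz":0.032,"spin":0.007,"grip":50},
    {"tx":0,"ty":-0.005,"tz":0.04,"spin":0.009,"grip":50}
  ]
}}

```text
t: 22.7
tool_pos: [544.3, 210.7, 69.4]
tool_rot: [-0.203, 0.678, 0.203, 0.677]
wrist_force: [-7.6, -4.1, 0.8]
opening: 50.1
```

{"method": "drive_tool", "body": {
  "commands": [
    {"tx":0,"ty":-0.001,"tz":0.008,"spin":0.002,"grip":50},
    {"tx":0,"ty":-0.002,"tz":0.016,"spin":0.004,"grip":50},
    {"tx":0,"ty":-0.003,"tz":0.024,"spin":0.006,"grip":50},
    {"tx":0,"ty":-0.004,"tz":0.032,"spin":0.007,"grip":50},
    {"tx":0,"ty":-0.005,"tz":0.04,"spin":0.009,"grip":50}
  ]
}}

```text
t: 23.2
tool_pos: [547.9, 212.5, 69.4]
tool_rot: [-0.193, 0.681, 0.194, 0.679]
wrist_force: [-7.5, -4.0, 0.9]
opening: 49.9
```

{"method": "drive_tool", "body": {
  "commands": [
    {"tx":0,"ty":-0.001,"tz":0.008,"spin":0.002,"grip":50},
    {"tx":0,"ty":-0.002,"tz":0.016,"spin":0.004,"grip":50},
    {"tx":0,"ty":-0.003,"tz":0.024,"spin":0.006,"grip":50},
    {"tx":0,"ty":-0.004,"tz":0.032,"spin":0.007,"grip":50},
    {"tx":0,"ty":-0.005,"tz":0.04,"spin":0.009,"grip":50}
  ]
}}

```text
t: 23.7
tool_pos: [551.5, 214.2, 69.4]
tool_rot: [-0.183, 0.684, 0.184, 0.682]
wrist_force: [-7.9, -3.3, 0.9]
opening: 49.7
```

{"method": "drive_tool", "body": {
  "commands": [
    {"tx":0,"ty":-0.001,"tz":0.008,"spin":0.002,"grip":50},
    {"tx":0,"ty":-0.002,"tz":0.016,"spin":0.004,"grip":50},
    {"tx":0,"ty":-0.003,"tz":0.024,"spin":0.006,"grip":50},
    {"tx":0,"ty":-0.004,"tz":0.032,"spin":0.007,"grip":50},
    {"tx":0,"ty":-0.005,"tz":0.04,"spin":0.009,"grip":50}
  ]
}}

```text
t: 24.2
tool_pos: [555.2, 215.8, 69.4]
tool_rot: [-0.174, 0.686, 0.174, 0.685]
wrist_force: [-8.9, -2.5, 1.1]
opening: 50.2
```

```bash
python3 -c "
from h import *
rep()"
```

```text
t 24.2 tool-frame rel axis e,n [135.7  14.4] yaw 28.5 F tool [-1.11  2.01 -9.  ] z 69.4 open 50.2
```

9.0 N and still rising, so I'll continue.

{"method": "drive_tool", "body": {
  "commands": [
    {"tx":0,"ty":-0.001,"tz":0.008,"spin":0.002,"grip":50},
    {"tx":0,"ty":-0.002,"tz":0.016,"spin":0.004,"grip":50},
    {"tx":0,"ty":-0.003,"tz":0.024,"spin":0.006,"grip":50},
    {"tx":0,"ty":-0.004,"tz":0.032,"spin":0.008,"grip":50},
    {"tx":0,"ty":-0.005,"tz":0.04,"spin":0.01,"grip":50}
  ]
}}

```text
t: 24.7
tool_pos: [558.9, 217.3, 69.4]
tool_rot: [-0.163, 0.689, 0.163, 0.687]
wrist_force: [-8.6, -2.5, 1.0]
opening: 50.0
```

{"method": "drive_tool", "body": {
  "commands": [
    {"tx":0,"ty":-0.001,"tz":0.008,"spin":0.002,"grip":50},
    {"tx":0,"ty":-0.002,"tz":0.016,"spin":0.004,"grip":50},
    {"tx":0,"ty":-0.003,"tz":0.024,"spin":0.006,"grip":50},
    {"tx":0,"ty":-0.004,"tz":0.032,"spin":0.008,"grip":50},
    {"tx":0,"ty":-0.005,"tz":0.04,"spin":0.0095,"grip":50}
  ]
}}

```text
t: 25.2
tool_pos: [562.7, 218.6, 69.4]
tool_rot: [-0.153, 0.691, 0.153, 0.69]
wrist_force: [-9.4, -2.4, 1.3]
opening: 50.1
```

{"method": "drive_tool", "body": {
  "commands": [
    {"tx":0,"ty":-0.001,"tz":0.008,"spin":0.002,"grip":50},
    {"tx":0,"ty":-0.002,"tz":0.016,"spin":0.004,"grip":50},
    {"tx":0,"ty":-0.003,"tz":0.024,"spin":0.006,"grip":50},
    {"tx":0,"ty":-0.004,"tz":0.032,"spin":0.008,"grip":50},
    {"tx":0,"ty":-0.005,"tz":0.04,"spin":0.0095,"grip":50}
  ]
}}

```text
t: 25.7
tool_pos: [566.6, 219.9, 69.4]
tool_rot: [-0.142, 0.693, 0.143, 0.692]
wrist_force: [-7.8, -3.4, 0.3]
opening: 50.3
```

{"method": "drive_tool", "body": {
  "commands": [
    {"tx":0,"ty":-0.001,"tz":0.008,"spin":0.002,"grip":50},
    {"tx":0,"ty":-0.002,"tz":0.016,"spin":0.004,"grip":50},
    {"tx":0,"ty":-0.003,"tz":0.024,"spin":0.006,"grip":50},
    {"tx":0,"ty":-0.004,"tz":0.032,"spin":0.007,"grip":50},
    {"tx":0,"ty":-0.005,"tz":0.04,"spin":0.009,"grip":50}
  ]
}}

```text
t: 26.2
tool_pos: [570.6, 221.2, 69.5]
tool_rot: [-0.133, 0.695, 0.133, 0.694]
wrist_force: [-6.3, -1.0, 0.9]
opening: 49.9
```

```bash
python3 -c "
from h import *
rep()"
```

```text
t 26.2 tool-frame rel axis e,n [135.8  14.5] yaw 21.66 F tool [-0.89  1.39 -6.21] z 69.5 open 49.9
```

The force fell from 9.5 to 8.5 to 6.2 N, about 65 % of its peak, so the wrench has broken over by roughly 0.05 rad. I'm stopping here and backing off.

{"method": "drive_tool", "body": {
  "commands": [
    {"tx":0,"ty":0,"tz":-0.03,"spin":0,"grip":50},
    {"tx":0,"ty":0,"tz":-0.07,"spin":0,"grip":50},
    {"tx":0,"ty":0,"tz":-0.11,"spin":0,"grip":50},
    {"tx":0,"ty":0,"tz":-0.15,"spin":0,"grip":50},
    {"tx":0,"ty":0,"tz":-0.19,"spin":0,"grip":50}
  ]
}}

```text
t: 26.7
tool_pos: [553.6, 213.9, 70.0]
tool_rot: [-0.133, 0.694, 0.133, 0.695]
wrist_force: [0.1, -0.0, 0.2]
opening: 49.9
```

```bash
python3 - <<'E'
from h import *
rep()
p,d=grab_frame("wrist");cv2.imwrite("pics/w11.png",p[:,:,::-1]);rep()
E
```

```text
t 26.7 tool-frame rel axis e,n [135.2  -4. ] yaw 21.67 F tool [-0.25 -0.05  0.12] z 70.0 open 49.9
t 26.75 tool-frame rel axis e,n [135.2  -4.5] yaw 21.67 F tool [ 0.14 -0.61  0.5 ] z 70.0 open 50.0
```

View pics/w11.png

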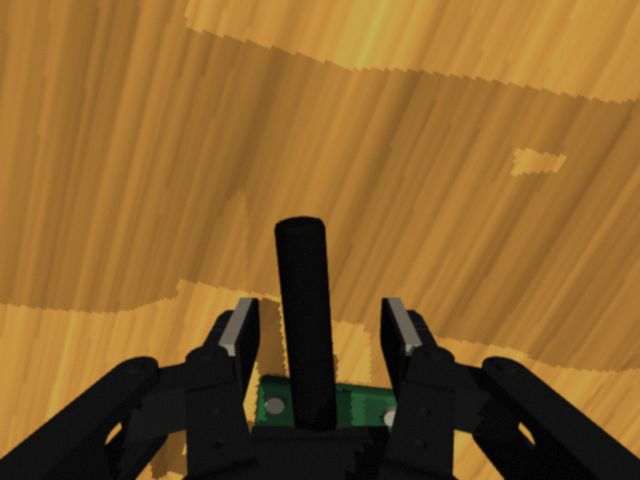

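The handle is free between the fingers, with a visible gap on both sides at columns 280–335. It is tilted about 4° back from the tool, so it has sprung back. I'll lift straight out and check.

{"method": "drive_tool", "body": {
  "commands": [
    {"tx":-0.1,"ty":0,"tz":0.01,"spin":0,"grip":50},
    {"tx":-0.3,"ty":0,"tz":0.01,"spin":0,"grip":50},
    {"tx":-0.6,"ty":0,"tz":0.01,"spin":0,"grip":50},
    {"tx":-0.9,"ty":0,"tz":0.01,"spin":0,"grip":50},
    {"tx":-1,"ty":0,"tz":0.01,"spin":0,"grip":50}
  ]
}}

```text
t: 27.25
tool_pos: [555.8, 214.5, 174.0]
tool_rot: [-0.133, 0.693, 0.133, 0.696]
wrist_force: [-0.1, 0.2, 1.0]
opening: 49.9
```

{"method": "drive_tool", "body": {
  "commands": [
    {"tx":-0.2,"ty":0.2,"tz":-0.2,"spin":0,"grip":50},
    {"tx":-0.4,"ty":0.4,"tz":-0.4,"spin":0,"grip":50},
    {"tx":-0.6,"ty":0.6,"tz":-0.7,"spin":0,"grip":50},
    {"tx":-0.6,"ty":0.6,"tz":-0.9,"spin":0,"grip":50},
    {"tx":-0.6,"ty":0.6,"tz":-0.9,"spin":0,"grip":50}
  ]
}}

```text
t: 27.75
tool_pos: [447.3, 236.7, 231.1]
tool_rot: [-0.133, 0.694, 0.133, 0.695]
wrist_force: [0.1, -0.6, 0.8]
opening: 49.7
```

```bash
python3 - <<'E'
from h import *
rep()
for n in ("top","wrist","side"):
    p,d=grab_frame(n);np.save(f"pics/{n}9.npy",d);cv2.imwrite(f"pics/{n}9.png",p[:,:,::-1])
p=cv2.imread("pics/top9.png");cv2.imwrite("pics/tc.png",cv2.resize(p[150:300,240:440],(800,600),interpolation=cv2.INTER_CUBIC))
p=cv2.imread("pics/side9.png");cv2.imwrite("pics/sc.png",cv2.resize(p[180:330,220:420],(800,600),interpolation=cv2.INTER_CUBIC))
E
```

```text
t 27.75 tool-frame rel axis e,n [195.8 -94.1] yaw 21.74 F tool [-0.83 -0.57 -0.1 ] z 231.1 open 49.7
```

View pics/tc.png

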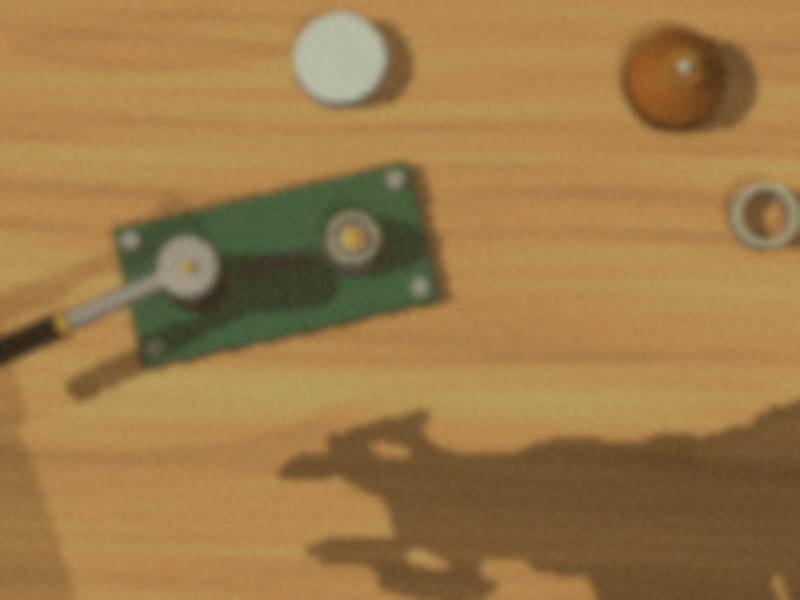

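View pics/sc.png

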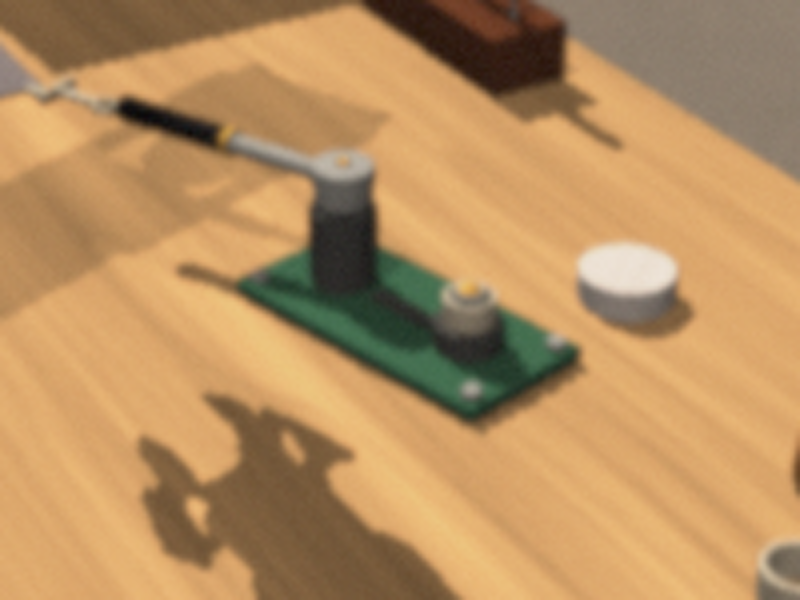

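View pics/wrist9.png

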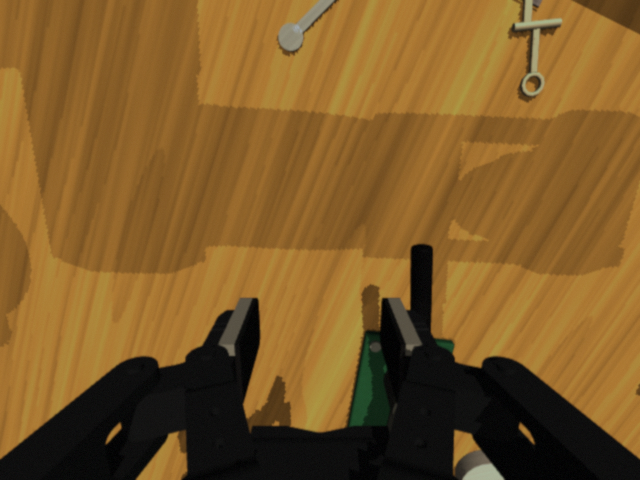

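```bash
python3 - <<'E'
from h import *
A=np.array([607.3,89.7])
ci=camera_info("wrist");P=cloud(ci,np.load("pics/wrist9.npy"))
m=np.zeros((480,640),bool);m[245:320,405:438]=1;m&=(P[:,:,2]>70)&(P[:,:,2]<110);q=P[m]
print("grip",len(q),q.mean(0),np.degrees(np.arctan2(*(q.mean(0)[:2]-A)[::-1])))
for n in("top","side"):
    P=cloud(camera_info(n),np.load(f"pics/{n}9.npy"));k=(np.hypot(P[:,:,0]-632,P[:,:,1]+16)<22)&(P[:,:,2]>20)
    q=P[k];print(n,len(q),np.percentile(q[:,2],[50,90,99,100]).round(1))
d0=np.load("pics/top0.npy")
P0=cloud(camera_info("top"),d0);k=(np.hypot(P0[:,:,0]-632,P0[:,:,1]+16)<22)&(P0[:,:,2]>20);print("top before",np.percentile(P0[k][:,2],[50,90,99,100]).round(1))
E
```

```text
grip 1543 [541.27640401 227.57304287  90.31285047] 115.58847437564104
top 194 [45.9 54.2 59.  60.4]
side 217 [39.6 50.5 54.3 55.9]
top before [32.2 59.8 67.  69.5]
```

The handle now rests at 115.6°; the push ended at about 111.7°. That means it broke over by about 0.06 rad and sprang back, and the screw turned about 0.75 rad. I'll hand it in.

```bash
python3 -c "
from h import *
print(robot.job_done(), observe()['t'])"
```

```text
the job is handed in; nothing more can be done
the job is handed in; nothing more can be done
```

I seated the nickel ring on the mandrel, clicked the wrench, and handed the job in at about 28 s of the 72 s limit. The hand-in reported no verdict.

- **Ring:** I took the smaller of the two nickel-coloured rings. A depth picture after release showed it flat, its top about 47.3 mm above the bench and its centre within 1 mm of the mandrel axis. The top and side views after the wrench work still show it in place.
- **Click:** I pushed the handle clockwise from behind in steps of about 0.03 rad, reading the force after each. It rose from about 4.6 N to 9.5 N, then fell to 8.5 N and 6.2 N. I took that as the break, about 0.05–0.06 rad past it, and stopped there, short of the 0.125 rad limit.
- **Release:** I backed off until the fingers were clear of the handle and lifted out. The handle rests at 115.6°, against 111.7° at the end of the push, so it sprang back about 0.065 rad. The screw turned about 0.75 rad, which would put the cone about 23 to 26 mm above the shoulder.
- **Less certain:** The force readings were noisy by up to about 0.8 N, so several single dips earlier in the push were not the click. The top-camera position of the mandrel was about 5 mm off the wrist camera's, so I relied on the wrist camera. The final depth readings of the cone were too coarse to measure its height directly. I never touched the other bench items, but I checked them only by eye in the last pictures, which show just some of them.

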